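Load and lock the applicator disinfection chest

TASK

Disinfect the used ultrasound applicators lying in the blue tray: turn the chest's lock ring to the green mark, raise the lid until its folding stay goes past straight and locks it up, then lay every applicator lengthways flat in the chest, each in a bay of its own. Then press the stay's red knee pin back past its lock point so that the stay folds, lower the lid gently until it is fully shut, and turn the lock ring to the red locked mark. Leave the other things on the trolley where they are.

Things in the scene. Friction and masses are not known exactly. Their poses are not given: they have to be found in the camera images.
- chest: White disinfection chest with a blue lid, 190 mm deep (x) x 280 wide (y) x 110 high to the rim, fixed. Origin: centre of its underside; x points from its front (robot side) to its rear hinge, y to its left, z up. The chamber floor is 60 mm up, walls 8 mm thick; three bars 6 mm wide and 10 mm high on the floor, front to rear at chest y -60, 0 and +60 mm, part it into four bays 174 mm long.
- lid_hinge (a point): Middle of the lid's hinge line on the chest's rear rim (chest x +95, z 110 mm). The line runs along chest y.
- lid (a joint): Lid angle in rad: 0 shut on the rim, grows as it is raised; 1.484 is as far as the stay lets it go, 1.466 when it stands held by the locked stay. The lid is 190 x 284 x 12 mm, 0.45 kg. Its hinge is damped (0.45 N m s/rad): let go with the stay folded, it sinks slowly, or may rest where it is at 1.33 to 1.4 rad.
- lid_handle (a point): Centre of the lid's dark handle bar, 12 mm thick and 120 mm long along chest y, 35 mm in front of the lid's front edge (225 mm from the hinge line, 6 mm above the lid's underside), on two 12 mm arms at its ends. It can be pinched from above at any lid angle; the round bar may turn in the grip.
- stay_knee (a joint): Folding stay's knee angle in rad: 0 folded, lid shut; 2.84 straight (the lock point, lid highest); 3.09 past straight at its stop: locked. A light spring snaps it over when the lid is raised to within 0.05 rad of the top and let go. To unlock, press the knee pin down and to the rear, 1 to 3 N: the lid rises 0.02 rad, then descends. Below 2.0 (lid under 1.3 rad) the lid sinks shut.
- knee_pin (a point): On the red grip pin on the stay's knee: 14 mm thick, pointing out to chest +y from y +152 to +222 mm, left of the chest's wall (this point at y +203 mm). It moves on a circle of radius 100 mm about the stay's lower pivot at chest x -30, z 80 mm: locked at chest x +20, z 166 mm; as it folds it goes down and to the rear, to chest x +63, z 116 mm with the lid shut.
- lock_ring (a joint): Lock ring angle in rad: 0 with its white pointer line at the green (open) mark, 1.30 with the line at the red (locked) mark; grows clockwise seen from above, stops at both ends, friction 0.1 N m. When locked its steel claw, opposite the pointer, lies over the lug on the lid's left edge and holds the lid down.
- ring_grip (a point): Centre of the black ribbed lock ring, 50 mm in diameter, 40 mm high, axis vertical, on a grey bracket left of the chest near its front (chest x -80, y +200; this point 156 mm above the chest's underside, 17 mm below the ring's top, 23 mm above its lower edge). Clear all round for fingers down to 20 mm below this point; the claw turns just under that.
- tray: Blue tray for used applicators, 320 mm (x) x 200 mm (y), floor 3 mm thick, rim 10 mm high, fixed. Origin: centre of its underside.
- bay1 (a point): Centre of bay 1 of the chest on the chamber floor (60 mm above the chest's underside), at chest y +90 mm; axes as the chest.
- bay2 (a point): Centre of bay 2 of the chest on the chamber floor (60 mm above the chest's underside), at chest y +30 mm; axes as the chest.
- bay3 (a point): Centre of bay 3 of the chest on the chamber floor (60 mm above the chest's underside), at chest y -30 mm; axes as the chest.
- bay4 (a point): Centre of bay 4 of the chest on the chamber floor (60 mm above the chest's underside), at chest y -90 mm; axes as the chest.
- app1: Cordless ultrasound applicator, white, 139 mm long, 28 mm thick, about 0.14 kg: a handle 26 mm wide from x -70 to +30 mm and a round head of 42 mm diameter centred at x +48 mm. Origin: at half thickness, near its centre of mass; x axis along it towards the head. Absent in some starts (then None).
- app2: Cordless ultrasound applicator, pale blue, 139 mm long, 28 mm thick, about 0.14 kg: a handle 26 mm wide from x -70 to +30 mm and a round head of 42 mm diameter centred at x +48 mm. Origin: at half thickness, near its centre of mass; x axis along it towards the head. Absent in some starts (then None).
- app3: Cordless ultrasound applicator, light grey, 139 mm long, 28 mm thick, about 0.14 kg: a handle 26 mm wide from x -70 to +30 mm and a round head of 42 mm diameter centred at x +48 mm. Origin: at half thickness, near its centre of mass; x axis along it towards the head. Absent in some starts (then None).
- app4: Cordless ultrasound applicator, dark navy, 139 mm long, 28 mm thick, about 0.14 kg: a handle 26 mm wide from x -70 to +30 mm and a round head of 42 mm diameter centred at x +48 mm. Origin: at half thickness, near its centre of mass; x axis along it towards the head. Absent in some starts (then None).
- gel_bottle: Bystander: clear gel bottle, 60 mm wide and 165 mm high, standing left of the chest. Origin: centre of its underside.
- steel_bowl: Bystander: steel bowl, 110 mm wide and 45 mm high, right of and behind the chest. Origin: centre of its underside.

How it is judged:
By the outcome, as a careful person would: the job done as asked, in the order asked, and still so for the second after the job is handed in, with the robot touching nothing.
Of app1, app2, app3, app4 only 2 to 4 are there at a start; the rules pass over those that are not, and their reading is None.
At some moment in a run one of app1, app2, app3, app4 may be knocked a few centimetres aside while the robot is not near it.
Once in a run the grip may slacken for a moment while it holds something.
It also fails if it takes over 210 s, if anything falls off the work surface, if the arm or the gripper's body presses on something with over 40 N, if the wrist force passes 120 N, or if a joint passes its speed limit or range.

ROBOT

A 7-joint arm with a two-finger parallel gripper is mounted at the origin on the work surface. World frame = base frame: x ahead of the robot, y to its left, z up, the work surface at z = 0. Lengths are in m, angles in rad, forces in N, time in s.
With the tool pointing down it reaches from about 0.425 to 0.95 m from the base axis. Payload 4.7 kg.
Tool frame: the origin (TCP) lies at the very end of the fingers, on their centre line; the grasp point (between the pads) lies 19 mm behind it; x points along the fingers, y is the direction in which the jaws open and shut, and the axes are right-handed (so a half turn about x gives the same grasp; the last joint's range is limited). The gripper opens to 87 mm and grips with 3 to 60 N. Pads are 19 mm wide; open, the fingers measure 117 mm over their backs; the gripper's body (75 mm by 190 mm) begins 51 mm behind the grasp point.
Start: joints at [1.287, 0.469, -0.049, 1.532, 0.024, 1.141, -0.082], TCP at [0.17, -0.653, 0.223] pointing down, gripper open.
Joint ranges: [-2.59, 2.59], [-0.33, 1.99], [-1.39, 1.29], [0.1, 2.45], [-1.04, 4.18], [0.21, 1.99], [-2.66, 2.66]. Speed limits (rad/s): [2.57, 2.57, 3.14, 3.14, 3.14, 3.14, 3.14].

INTERFACE

Orientations are given as a unit quaternion [x, y, z, w].
In Python, from cell import r gives the robot as it stands.
- The arm moves only by the tool arm_command, never from a script. Its argument "steps" is a list that holds one entry, the list of rows, each a list of 6 numbers: the shift along the world's x, y, z in m, then the turn, a rotation vector about the world's x, y, z in rad. A call has exactly 8 rows; each row is the pose to reach, as a shift and turn from the pose commanded when the call began; what a row does not reach only later rows make up. A row lasts 1/12 s, in which the tool goes at most 41.7 mm and 7.16 degrees, less where a joint would pass 70% of its speed; a pose out of reach is approached as far as the arm can. A call with a gripper value outside its range is refused whole. "grip" is the opening in per cent of the stroke, from 0 (shut) to 100 (fully open), set as the call begins (left out, the last holds). The fingers move at their own pace and stop on an object; "squeeze" is the grip in N (left out, the last holds). Time passes only in rows, so rows that repeat a pose let the fingers close, or fill a call up. It gives the time, the measured TCP pose, the force and the opening at its end, in the units of the state.
- r.get_state(): the state, without advancing time (a new reading comes with each control period).
- r.capture(name): name is "scene" or "top" or "wrist"; returns a dict with "frame" (420x560x3 uint8, blue, green, red), "K" (3x3 intrinsics, pixels), "R" (3x3) and "t" (3): a world point X has camera coordinates R X + t; the wrist camera has in their place "hand_eye" (4x4, takes a point from camera to tool coordinates, whose origin is the TCP and whose axes are the tool frame's). Camera axes: x right, y down, z forward; pixel columns grow to the right and rows downward; lengths in m; the calibration is good to about 2 mm. A picture is of the moment at which its call begins: read the wrist's pose just before it. There is no depth.
- r.close_job(): hands the job in, once; it reports no verdict.
The state is a dict: "clock": time; "joints": joint angles; "dq": joint speeds; "tau": joint torques, N m; "position": TCP position; "eef_rot": TCP orientation; "force": force on the tool from outside, world axes, zero at the start; "ft_torque": the same for the moment, N m; "opening": finger opening in m.
Only numpy, scipy, OpenCV 4.12 (cv2) and the standard library are available. Lean on these libraries where they do the work, as an engineer would, in place of code of your own. Each camera call takes 0.05 s, during which the arm holds its last target.

## Working session

There is one attempt and no reset: what is moved stays moved. The work goes in short steps, Python scripts to look and compute and a tool call to move; the robot and the scene stay as the last step left them, time stands still between calls to the robot, and variables do not carry over. Pictures are saved under pics/ and viewed, and the job is handed in when it is done.

Besides the shell and the picture viewer there is one more tool, called after "Emit:" as name(argument=value, ...), one argument or row to a line, values as JSON. arm_command: Moves the arm, as the interface text tells. Its arguments: {"type":"object","properties":{"steps":{"type":"array"},"grip":{"type":"number"},"squeeze":{"type":"number"}},"required":["steps"]}

```bash
ls; mkdir -p pics
python3 - <<'E'
from cell import r
import cv2
print(r.get_state())
for n in ["scene","top","wrist"]:
    c=r.capture(n); cv2.imwrite(f"pics/{n}0.png",c["frame"])
    print(n,{k:v.tolist() for k,v in c.items() if k!="frame"})
E
```

```text
pics
{'clock': 0.0, 'joints': array([ 1.28710042,  0.46945937, -0.04860491,  1.53367684,  0.02411096,
        1.14101692, -0.08233182]), 'dq': array([-1.22589011e-03,  1.45038105e-04, -7.33726981e-04, -7.72088396e-05,
        1.57082126e-03, -8.61737609e-04,  3.10835488e-04]), 'tau': array([ 1.78835660e-05, -5.07979596e+01, -8.07537837e-02, -2.36157578e+01,
       -6.12880639e-02,  3.79762833e-02,  1.76516796e-04]), 'position': array([ 0.16999368, -0.65262397,  0.22149463]), 'eef_rot': array([-0.70125926, -0.09053326,  0.70149146, -0.08915665]), 'force': array([-0.28552418, -0.15477119, -0.29030653]), 'ft_torque': array([-0.00658554, -0.01335742, -0.00801791]), 'opening': 0.08712388461876173}
scene {'K': [[484.7537108147225, 0.0, 276.6433685201457], [0.0, 484.7537108147225, 203.95129411260515], [0.0, 0.0, 1.0]], 'R': [[0.755005706220474, 0.6556816503004661, -0.006925101716280346], [0.46024492057569255, -0.5374271602786056, -0.7066446493670978], [-0.46705566762303397, 0.5303334996529366, -0.7075347217536891]], 't': [-0.42515695856234387, -0.15091919544943103, 1.55542900952318]}
top {'K': [[519.5188880991981, 0.0, 280.6488395884707], [0.0, 519.5188880991981, 208.450774662016], [0.0, 0.0, 1.0]], 'R': [[0.013493352262875393, -0.9998639910149918, -0.009483085799589813], [-0.9831318525412297, -0.011536327543095885, -0.18253403426667625], [0.1823998080140428, 0.01178611973428219, -0.9831538015071952]], 't': [0.041564190071511076, 0.5568062272407625, 1.5344679055382944]}
wrist {'K': [[377.6934983503848, 0.0, 276.76408158163525], [0.0, 377.6934983503848, 209.200941120124], [0.0, 0.0, 1.0]], 'hand_eye': [[-1.3412899517429248e-05, -0.27926472458912754, 0.9602141497708986, -0.16169823242786005], [0.9999999844617459, -0.00017252670317499227, -3.6208300977236924e-05, -0.00010930491344873783], [0.00017577428280230928, 0.9602141343651903, 0.2792647225639251, -0.07884338584528039], [0.0, 0.0, 0.0, 1.0]]}
```

View pics/scene0.png

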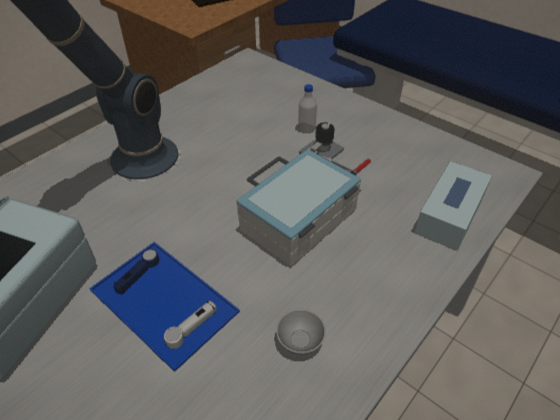

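View pics/top0.png

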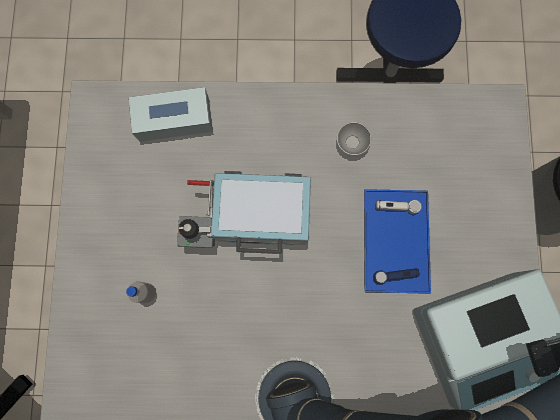

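View pics/wrist0.png

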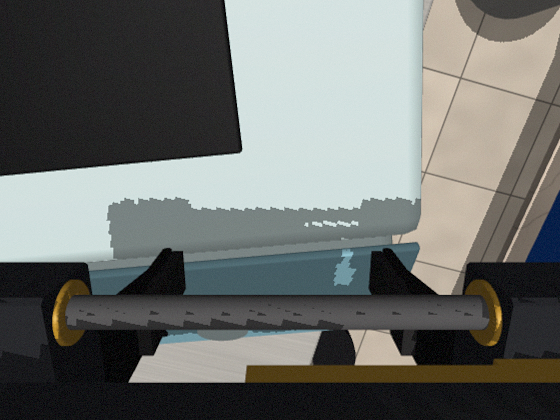

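Top view: chest lid around (213–310, 173–241), ring near (188,229), red pin (198,183), tray (365–430, 190–293) with a white applicator (399,207) and a navy one (395,275). No others. Now measure.

```bash
cat > h.py <<'E'
import numpy as np, cv2
from cell import r
from scipy.spatial.transform import Rotation as Ro
def cap(n,save=None):
    s=r.get_state(); c=r.capture(n)
    if n=="wrist":
        H=np.eye(4);H[:3,:3]=Ro.from_quat(s["eef_rot"]).as_matrix();H[:3,3]=s["position"]
        W=H@np.array(c["hand_eye"]); c["R"]=W[:3,:3].T; c["t"]=-W[:3,:3].T@W[:3,3]
    if save: cv2.imwrite("pics/"+save,c["frame"])
    return c
def ray(c,p,z):
    R=np.array(c["R"]);t=np.array(c["t"]);o=-R.T@t
    d=R.T@np.linalg.inv(c["K"])@np.array([p[0],p[1],1.])
    return o+d*(z-o[2])/d[2]
def proj(c,X):
    q=np.array(c["K"])@(np.array(c["R"])@np.array(X)+np.array(c["t"])); return q[:2]/q[2]
def crop(c,x0,y0,x1,y1,k,name):
    cv2.imwrite("pics/"+name,cv2.resize(c["frame"][y0:y1,x0:x1],None,fx=k,fy=k,interpolation=cv2.INTER_CUBIC))
E
python3 - <<'E'
from h import *
c=cap("top"); crop(c,170,150,330,270,5,"t1.png"); crop(c,350,180,450,300,5,"t2.png")
s=cap("scene"); crop(s,230,80,390,270,4,"s1.png")
E
```

```text
(no output)
```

View pics/t1.png

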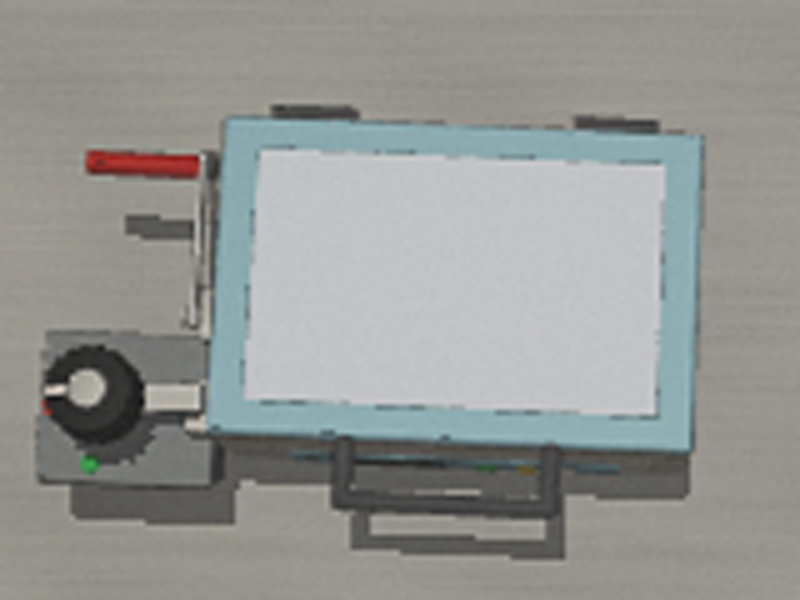

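View pics/t2.png

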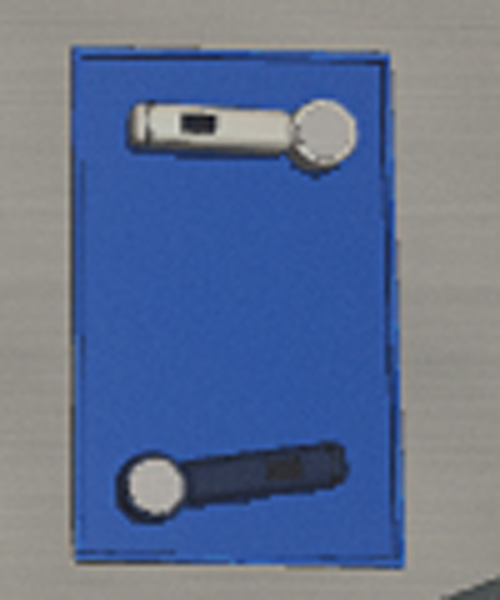

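View pics/s1.png

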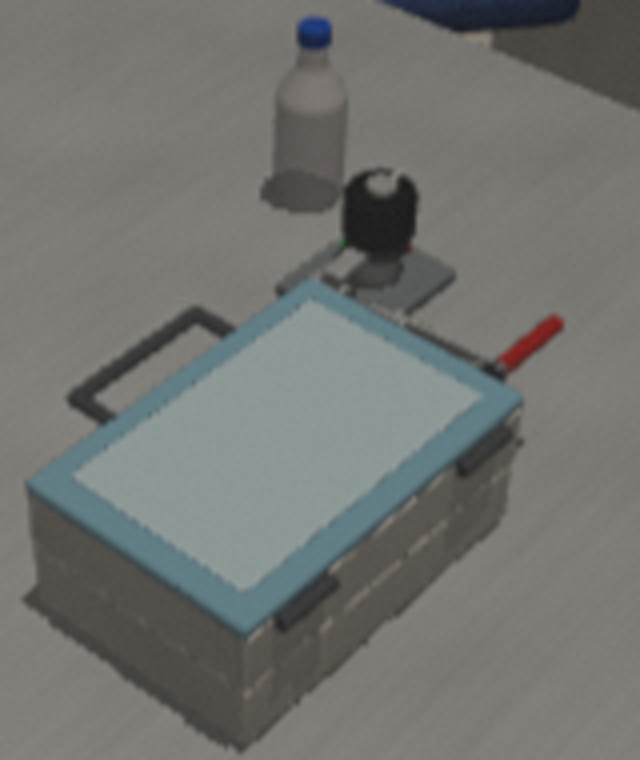

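Run:
```python
from h import *
c=cap("top")
f=lambda x,y,o:((x+.5)/5-.5+o[0],(y+.5)/5-.5+o[1])
o=(170,150)
P=[ray(c,f(x,y,o),0.122) for x,y in [(225,117),(704,135),(691,452),(208,430)]]
for p in P: print(p.round(4))
P=np.array(P); ctr=P.mean(0)
print("ctr",ctr, "sizes",np.linalg.norm(P[0]-P[1]),np.linalg.norm(P[2]-P[3]),np.linalg.norm(P[0]-P[3]),np.linalg.norm(P[1]-P[2]))
v=(P[0]-P[1])+(P[3]-P[2]); u=(P[0]-P[3])+(P[1]-P[2])
yaw1=np.arctan2(-v[0],v[1]); yaw2=np.arctan2(u[1],u[0]); print("yaw",yaw1,yaw2)
th=(yaw1+yaw2)/2
R=np.array([[np.cos(th),-np.sin(th)],[np.sin(th),np.cos(th)]])
print("ring",ray(c,f(92,393,o),.165), "pred",ctr[:2]+R@[-.08,.2])
print("handle",ray(c,f(445,502,o),.122),"pred",ctr[:2]+R@[-.13,0])
print("pin",ray(c,f(125,162,o),.123),"pred",ctr[:2]+R@[.063,.203])
o=(350,180)
for nm,h,t in [("app1",(325,131),(133,127)),("app4",(157,487),(343,464))]:
    H=ray(c,f(*h,o),.031);T=ray(c,f(*t,o),.02); d=H-T; print(nm,H.round(4),T.round(4),np.linalg.norm(d[:2]),"yaw",np.arctan2(d[1],d[0]))
for p in [(73,47),(388,54),(403,567),(76,560)]: print("tray",ray(c,f(*p,o),.01).round(4))
print("box corner",[ray(c,p,.14).round(3) for p in [(414,310),(535,271)]])
print("bottle",ray(c,(133,292),.16),"bowl",ray(c,(354,139),.045))
s=cap("scene")
for th in (yaw1,yaw2):
  R=np.array([[np.cos(th),-np.sin(th)],[np.sin(th),np.cos(th)]])
  for q in [(.095,.142),(.095,-.142),(-.095,-.142),(-.095,.142)]:
    X=np.append(ctr[:2]+R@q,.122); a=proj(s,X); print((a-[230,80])*4)
```

```text
[0.6474 0.2444 0.122 ]
[ 0.6396 -0.0386  0.122 ]
[ 0.4516 -0.0317  0.122 ]
[0.461  0.2474 0.122 ]
ctr [0.54991695 0.10535798 0.122     ] sizes 0.2831255538024772 0.2792549262044046 0.1864488839738567 0.1881050767798101
yaw -0.03050029532022608 -0.026451909543423864
ring [0.47556455 0.30729442 0.165     ] pred [0.47564384 0.30755468]
handle [0.42100294 0.10945031 0.122     ] pred [0.41996966 0.10905938]
pin [0.61921379 0.30221847 0.123     ] pred [0.61867128 0.30648193]
app1 [ 0.5732 -0.3647  0.031 ] [ 0.5765 -0.2483  0.02  ] 0.11643622234129768 yaw -1.598932898331742
app4 [ 0.3535 -0.2564  0.031 ] [ 0.3695 -0.3714  0.02  ] 0.11616322874108446 yaw 1.7084775003432082
tray [ 0.6293 -0.2133  0.01  ]
tray [ 0.6271 -0.4111  0.01  ]
tray [ 0.3084 -0.4081  0.01  ]
tray [ 0.31   -0.2101  0.01  ]
box corner [array([ 0.258, -0.326,  0.14 ]), array([ 0.37 , -0.668,  0.14 ])]
bottle [0.29635441 0.45237912 0.16      ] bowl [ 0.78184108 -0.1785807   0.045     ]
[522.43141751 391.51075714]
[240.11896881 628.93729029]
[ 18.02315194 477.6315006 ]
[305.11368473 271.8895751 ]
[522.06454978 390.83860789]
[241.27607519 629.06737207]
[ 18.21297558 478.36686342]
[304.15176808 271.80200027]
```

Run:
```python
from h import *
c=cap("top"); crop(c,400,260,560,380,5,"t3.png")
s=cap("scene"); crop(s,0,190,160,310,5,"s3.png")
print(Ro.from_quat(r.get_state()["eef_rot"]).as_matrix().round(3))
```

```text
[[ 0.     0.252 -0.968]
 [ 0.    -0.968 -0.252]
 [-1.    -0.    -0.   ]]
```

View pics/t3.png

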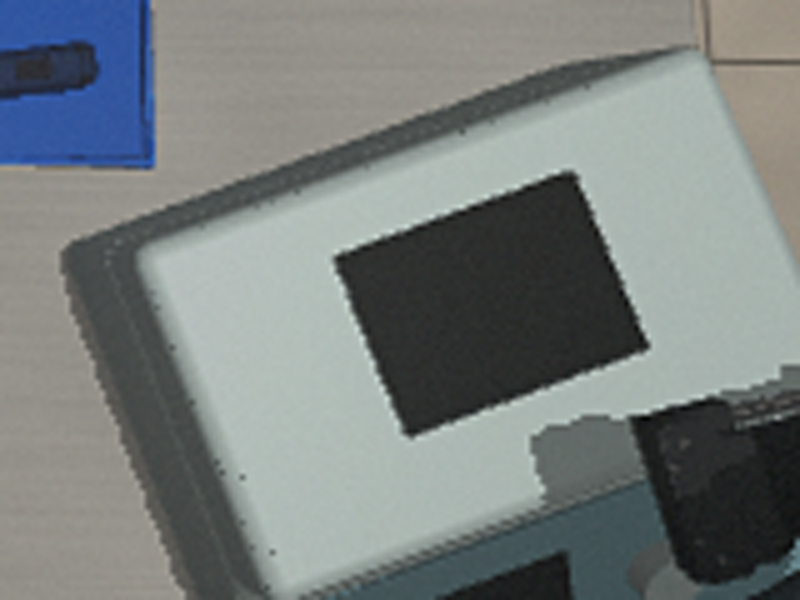

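View pics/s3.png

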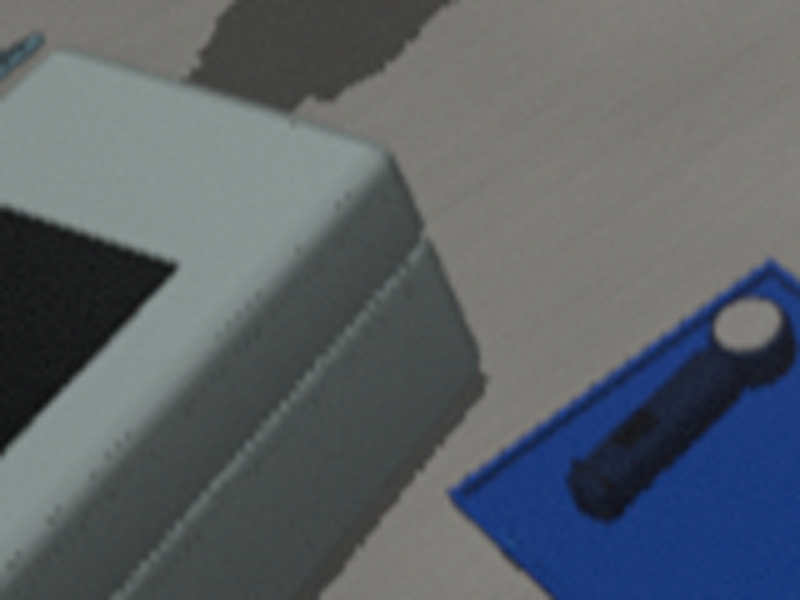

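Run:
```python
from h import *
c=cap("top"); s=cap("scene")
print(ray(c,(412,310),0))
for z in (.12,.14,.15,.16,.18,.2,.22,.24,.26,.3): print(z,ray(c,(428,311),z).round(3),ray(s,(77,220),z).round(3))
print(ray(c,(400+112/5,260+240/5),.1))
```

```text
[ 0.25693682 -0.35377488  0.        ]
0.12 [ 0.256 -0.37   0.12 ] [ 0.205 -0.337  0.12 ]
0.14 [ 0.256 -0.365  0.14 ] [ 0.225 -0.344  0.14 ]
0.15 [ 0.256 -0.362  0.15 ] [ 0.236 -0.347  0.15 ]
0.16 [ 0.256 -0.359  0.16 ] [ 0.246 -0.35   0.16 ]
0.18 [ 0.256 -0.354  0.18 ] [ 0.267 -0.357  0.18 ]
0.2 [ 0.256 -0.348  0.2  ] [ 0.288 -0.364  0.2  ]
0.22 [ 0.256 -0.343  0.22 ] [ 0.309 -0.37   0.22 ]
0.24 [ 0.256 -0.338  0.24 ] [ 0.33  -0.377  0.24 ]
0.26 [ 0.257 -0.332  0.26 ] [ 0.351 -0.384  0.26 ]
0.3 [ 0.257 -0.322  0.3  ] [ 0.393 -0.397  0.3  ]
[ 0.26355599 -0.35969212  0.1       ]
```

Emit:
arm_command(
  steps=[
    [[0, 0, 0.04, 0, 0, 0], [0, 0, 0.08, 0, 0, 0], [0.03, 0.03, 0.1, 0, 0, 0.1], [0.055, 0.06, 0.1, 0, 0, 0.2], [0.08, 0.09, 0.1, 0, 0, 0.3], [0.105, 0.12, 0.1, 0, 0, 0.4], [0.13, 0.15, 0.1, 0, 0, 0.5], [0.155, 0.18, 0.1, 0, 0, 0.6]],
  ],
  grip=100,
)

```text
clock: 1.22
position: [0.3261, -0.4715, 0.323]
eef_rot: [-0.643, -0.294, 0.643, -0.295]
force: [1.1, 0.4, 0.3]
opening: 0.0868
```

Emit:
arm_command(
  steps=[
    [[0.025, 0.03, 0, 0, 0, 0.05], [0.05, 0.06, 0, 0, 0, 0.1], [0.075, 0.09, 0, 0, 0, 0.15], [0.1, 0.12, 0, 0, 0, 0.2], [0.12, 0.155, 0, 0, 0, 0.25], [0.14, 0.19, 0, 0, 0, 0.3], [0.15, 0.23, 0, 0, 0, 0.35], [0.16, 0.27, 0, 0, 0, 0.4]],
  ],
)

```text
clock: 1.88
position: [0.4858, -0.2013, 0.3227]
eef_rot: [0.572, 0.416, -0.572, 0.416]
force: [-0.0, 1.1, 0.5]
opening: 0.0871
```

Emit:
arm_command(
  steps=[
    [[0, 0.04, 0, 0, 0, 0], [0, 0.08, 0, 0, 0, 0.05], [0, 0.12, 0, 0, 0, 0.1], [0, 0.16, 0, 0, 0, 0.15], [0, 0.2, 0, 0, 0, 0.18], [0, 0.24, 0, 0, 0, 0.18], [0, 0.28, 0, 0, 0, 0.18], [0, 0.32, 0, 0, 0, 0.18]],
  ],
)

```text
clock: 2.55
position: [0.4848, 0.1185, 0.323]
eef_rot: [0.533, 0.464, -0.533, 0.465]
force: [0.3, 0.3, -0.3]
opening: 0.0871
```

Emit:
arm_command(
  steps=[
    [[0, 0.04, 0, 0, 0, 0], [-0.002, 0.08, 0, 0, 0, 0], [-0.004, 0.12, 0, 0, 0, 0], [-0.006, 0.15, -0.01, 0, 0, 0], [-0.009, 0.175, -0.03, 0, 0, 0], [-0.009, 0.189, -0.05, 0, 0, 0], [-0.009, 0.189, -0.063, 0, 0, 0], [-0.009, 0.189, -0.063, 0, 0, 0]],
  ],
)

```text
clock: 3.22
position: [0.4747, 0.3047, 0.2566]
eef_rot: [-0.53, -0.466, 0.535, -0.465]
force: [-0.7, -1.8, -0.0]
opening: 0.0868
```

Run:
```python
from h import *
s=r.get_state(); print(s["position"],Ro.from_quat(s["eef_rot"]).as_matrix().round(3))
c=cap("wrist","w1.png"); t=cap("top"); crop(t,150,150,310,270,5,"t4.png")
print(proj(c,[.4756,.3076,.173]))
```

```text
[0.4747181  0.30472013 0.25655959] [[-0.005  0.991 -0.134]
 [-0.003 -0.134 -0.991]
 [-1.    -0.004  0.004]]
[275.14737284 213.37080787]
```

View pics/w1.png

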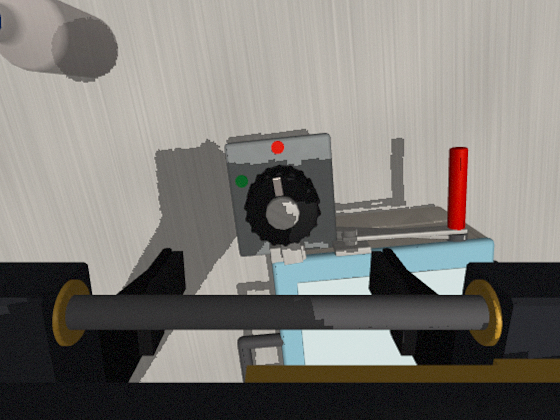

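Run:
```python
from h import *
s=r.get_state(); print(s["position"],s["eef_rot"],s["dq"].round(3))
c=cap("wrist","w2.png"); crop(c,200,120,360,280,5,"w2c.png")
print(proj(c,[.4756,.3076,.173]))
for p in [(283,207),(283,212)]: print(ray(c,p,.173))
```

```text
[0.4767614  0.30450116 0.25957089] [-0.53293506 -0.46418514  0.53346819 -0.46467631] [ 0.013 -0.022 -0.006 -0.024 -0.003 -0.002 -0.003]
[271.63091831 212.5352455 ]
[0.4838555  0.31044251 0.173     ]
[0.48338152 0.30690478 0.173     ]
```

View pics/w2c.png

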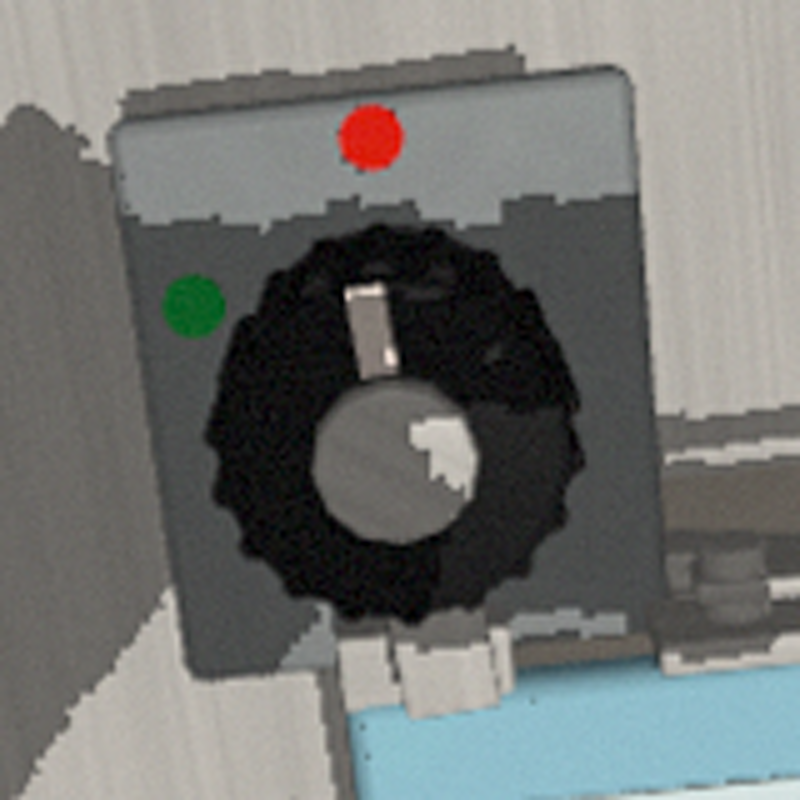

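Run:
```python
from h import *
c=cap("wrist"); t=cap("top"); s=cap("scene")
for z in (.122,): print("corner wrist",ray(c,(200+348/5,120+712/5),z))
print("pred", .5504+ -.095*1+.142*.0285,.1054+.142+.0027)
for z in (.165,.173,.18,.185):
  print(z,"cap wrist",ray(c,(279,211.7),z),"top",ray(t,(170+87.5/5-.5,150+387.5/5-.5),z),"scene",ray(s,(230+383/4,80+183/4),z))
```

```text
corner wrist [0.46535191 0.24819422 0.122     ]
pred 0.45944700000000005 0.2501
0.165 cap wrist [0.48101109 0.30509702 0.165     ] top [0.4789423  0.31027311 0.165     ] scene [0.47087786 0.32269244 0.165     ]
0.173 cap wrist [0.48127047 0.3074755  0.173     ] top [0.47776926 0.30872155 0.173     ] scene [0.47713553 0.31349138 0.173     ]
0.18 cap wrist [0.48149744 0.30955667 0.18      ] top [0.47674285 0.30736393 0.18      ] scene [0.482611   0.30544044 0.18      ]
0.185 cap wrist [0.48165955 0.31104322 0.185     ] top [0.4760097  0.30639421 0.185     ] scene [0.48652205 0.29968978 0.185     ]
```

Emit:
arm_command(
  steps=[
    [[0.003, 0.0035, -0.02, 0, 0, 0], [0.003, 0.0035, -0.04, 0, 0, 0], [0.003, 0.0035, -0.06, 0, 0, 0], [0.003, 0.0035, -0.08, 0, 0, 0], [0.003, 0.0035, -0.1, 0, 0, 0], [0.003, 0.0035, -0.117, 0, 0, 0], [0.003, 0.0035, -0.117, 0, 0, 0], [0.003, 0.0035, -0.117, 0, 0, 0]],
  ],
)

```text
clock: 4.18
position: [0.4795, 0.3088, 0.1429]
eef_rot: [-0.533, -0.465, 0.533, -0.465]
force: [0.1, 0.3, 0.4]
opening: 0.0868
```

Emit:
arm_command(
  steps=[
    [[0, 0, 0, 0, 0, 0], [0, 0, 0, 0, 0, 0], [0, 0, 0, 0, 0, 0], [0, 0, 0, 0, 0, 0], [0, 0, 0, 0, 0, 0], [0, 0, 0, 0, 0, 0], [0, 0, 0, 0, 0, 0], [0, 0, 0, 0, 0, 0]],
  ],
  grip=30,
  squeeze=30,
)

```text
clock: 4.85
position: [0.4788, 0.3094, 0.1427]
eef_rot: [-0.533, -0.465, 0.533, -0.465]
force: [-1.1, -0.0, 2.1]
opening: 0.0495
```

Emit:
arm_command(
  steps=[
    [[0, 0, 0, 0, 0, 0.08], [0, 0, 0, 0, 0, 0.16], [0, 0, 0, 0, 0, 0.25], [0, 0, 0, 0, 0, 0.34], [0, 0, 0, 0, 0, 0.43], [0, 0, 0, 0, 0, 0.52], [0, 0, 0, 0, 0, 0.6], [0, 0, 0, 0, 0, 0.68]],
  ],
)

```text
clock: 5.52
position: [0.4774, 0.3092, 0.1427]
eef_rot: [0.345, 0.617, -0.347, 0.616]
force: [-5.5, -1.3, 4.5]
opening: 0.0492
```

Emit:
arm_command(
  steps=[
    [[0, 0, 0, 0, 0, 0.08], [0, 0, 0, 0, 0, 0.16], [0, 0, 0, 0, 0, 0.25], [0, 0, 0, 0, 0, 0.34], [0, 0, 0, 0, 0, 0.43], [0, 0, 0, 0, 0, 0.52], [0, 0, 0, 0, 0, 0.6], [0, 0, 0, 0, 0, 0.64]],
  ],
)

```text
clock: 6.18
position: [0.4762, 0.3082, 0.1424]
eef_rot: [0.134, 0.696, -0.137, 0.692]
force: [-9.1, -3.9, 5.8]
opening: 0.0492
```

Run:
```python
from h import *
print(r.get_state()["ft_torque"],r.get_state()["force"],r.get_state()["position"])
t=cap("top"); crop(t,150,150,310,270,5,"t5.png"); c=cap("wrist","w3.png")
```

```text
[-0.56340969  1.97391312 -1.10533073] [-9.14896734 -3.87622982  5.77796449] [0.47616976 0.30824635 0.14239332]
```

View pics/w3.png

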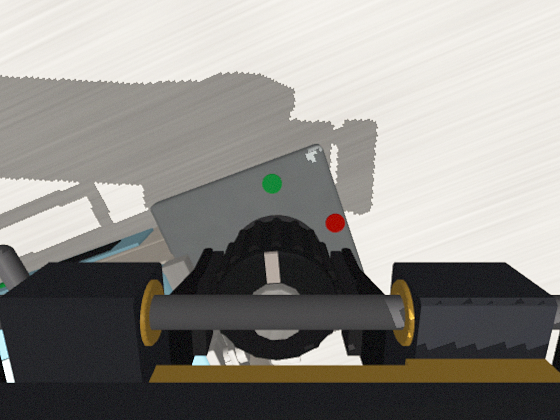

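Emit:
arm_command(
  steps=[
    [[-0.002, 0, 0, 0, 0, -0.02], [-0.002, 0, 0, 0, 0, -0.02], [-0.002, 0, 0, 0, 0, -0.02], [-0.002, 0, 0, 0, 0, -0.02], [-0.002, 0, 0, 0, 0, -0.02], [-0.002, 0, 0, 0, 0, -0.02], [-0.002, 0, 0, 0, 0, -0.02], [-0.002, 0, 0, 0, 0, -0.02]],
  ],
  grip=100,
)

```text
clock: 6.95
position: [0.4773, 0.3093, 0.1426]
eef_rot: [0.143, 0.693, -0.143, 0.693]
force: [-0.1, -0.3, -0.4]
opening: 0.0858
```

Emit:
arm_command(
  steps=[
    [[0, 0, 0.03, 0, 0, 0], [0, 0, 0.06, 0, 0, 0], [0, 0, 0.1, 0, 0, 0], [-0.01, -0.03, 0.1, 0, 0, -0.1], [-0.02, -0.06, 0.1, 0, 0, -0.22], [-0.03, -0.09, 0.1, 0, 0, -0.34], [-0.04, -0.12, 0.1, 0, 0, -0.46], [-0.05, -0.15, 0.1, 0, 0, -0.58]],
  ],
)

```text
clock: 7.62
position: [0.4265, 0.1581, 0.2424]
eef_rot: [0.337, 0.622, -0.337, 0.622]
force: [0.3, -1.3, 0.3]
opening: 0.0869
```

Run:
```python
from h import *
s=r.get_state();print(s["position"],Ro.from_quat(s["eef_rot"]).as_matrix().round(3), s["force"])
t=cap("top"); crop(t,150,150,310,270,5,"t5.png"); c=cap("wrist","w4.png")
```

```text
[0.42647633 0.15807847 0.24239429] [[-0.     0.837  0.547]
 [-0.     0.547 -0.837]
 [-1.    -0.     0.   ]] [ 0.25383619 -1.3494284   0.34264169]
```

View pics/t5.png

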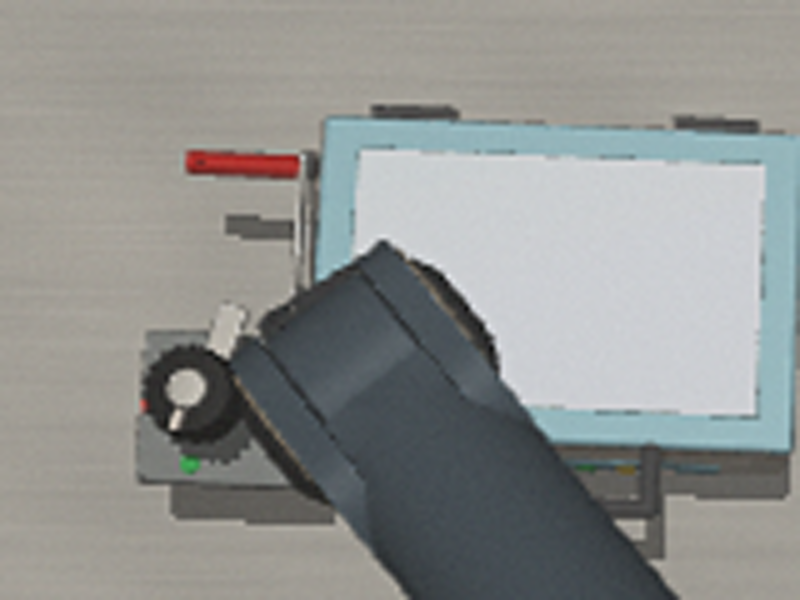

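View pics/w4.png

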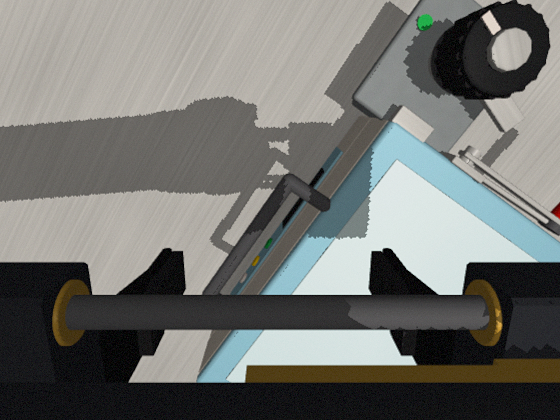

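Emit:
arm_command(
  steps=[
    [[-0.002, -0.01, 0, 0, 0, -0.1], [-0.004, -0.02, 0, 0, 0, -0.2], [-0.005, -0.03, 0, 0, 0, -0.3], [-0.0055, -0.04, 0, 0, 0, -0.4], [-0.0055, -0.049, 0, 0, 0, -0.5], [-0.0055, -0.049, -0.02, 0, 0, -0.607], [-0.0055, -0.049, -0.04, 0, 0, -0.607], [-0.0055, -0.049, -0.04, 0, 0, -0.607]],
  ],
  grip=34,
)

```text
clock: 8.38
position: [0.4196, 0.1099, 0.2]
eef_rot: [-0.504, -0.496, 0.507, -0.494]
force: [-1.2, -0.5, -0.6]
opening: 0.0418
```

Run:
```python
from h import *
s=r.get_state();print(s["position"],Ro.from_quat(s["eef_rot"]).as_matrix().round(3), s["opening"])
c=cap("wrist","w5.png")
```

```text
[0.41963181 0.10992492 0.19999352] [[-0.006  1.    -0.021]
 [-0.001 -0.021 -1.   ]
 [-1.    -0.006  0.001]] 0.0418457096693127
```

View pics/w5.png

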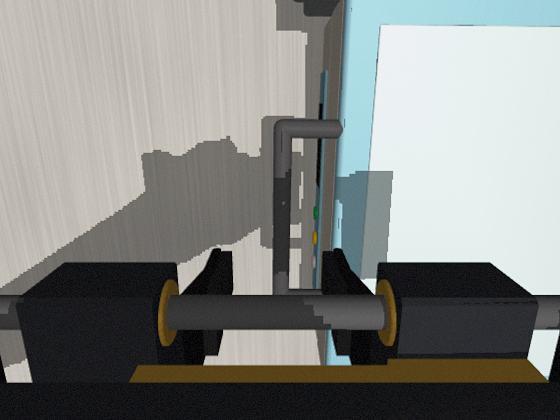

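Emit:
arm_command(
  steps=[
    [[0.001, 0, -0.01, 0, 0, 0], [0.002, 0, -0.025, 0, 0, 0], [0.002, 0, -0.04, 0, 0, 0], [0.002, 0, -0.055, 0, 0, 0], [0.002, 0, -0.07, 0, 0, 0], [0.002, 0, -0.085, 0, 0, 0], [0.002, 0, -0.1, 0, 0, 0], [0.002, 0, -0.105, 0, 0, 0]],
  ],
)

```text
clock: 9.1
position: [0.4234, 0.1105, 0.0964]
eef_rot: [-0.505, -0.495, 0.506, -0.494]
force: [-0.7, 0.2, 1.3]
opening: 0.0295
```

Emit:
arm_command(
  steps=[
    [[0, 0, 0, 0, 0, 0], [0, 0, 0, 0, 0, 0], [0, 0, 0, 0, 0, 0], [0, 0, 0, 0, 0, 0], [0, 0, 0, 0, 0, 0], [0, 0, 0, 0, 0, 0], [0, 0, 0, 0, 0, 0], [0, 0, 0, 0, 0, 0]],
  ],
  grip=5,
  squeeze=25,
)

```text
clock: 9.77
position: [0.4224, 0.1107, 0.0983]
eef_rot: [-0.505, -0.494, 0.506, -0.494]
force: [-5.8, 0.5, 4.4]
opening: 0.0108
```

Run:
```python
import numpy as np
f=lambda t:np.array([.225*(1-np.cos(t))+.006*np.sin(t),-.0285*(.225*(1-np.cos(t))+.006*np.sin(t)),.225*np.sin(t)+.006*(np.cos(t)-1)])
th=[0,.05,.11,.17,.23,.29,.35,.41,.47, .54,.61,.68,.75,.82,.89,.96,1.03,1.1,1.16,1.22,1.28,1.33,1.38,1.42,1.46,1.475,1.484,1.49]
for b in (0,8,16,24):
  print([ (f(th[i])-f(th[b])).round(4).tolist() for i in range(b+1,min(b+9,len(th)))])
```

```text
[[0.0006, -0.0, 0.0112], [0.002, -0.0001, 0.0247], [0.0043, -0.0001, 0.038], [0.0073, -0.0002, 0.0511], [0.0111, -0.0003, 0.0641], [0.0157, -0.0004, 0.0768], [0.021, -0.0006, 0.0892], [0.0271, -0.0008, 0.1012]]
[[0.008, -0.0002, 0.0136], [0.0169, -0.0005, 0.0266], [0.0267, -0.0008, 0.0389], [0.0373, -0.0011, 0.0505], [0.0488, -0.0014, 0.0614], [0.0609, -0.0017, 0.0714], [0.0738, -0.0021, 0.0805], [0.0872, -0.0025, 0.0887]]
[[0.014, -0.0004, 0.0073], [0.0263, -0.0008, 0.0127], [0.039, -0.0011, 0.0174], [0.0519, -0.0015, 0.0213], [0.0629, -0.0018, 0.024], [0.0739, -0.0021, 0.0261], [0.0828, -0.0024, 0.0274], [0.0918, -0.0026, 0.0283]]
[[0.0034, -0.0001, 0.0003], [0.0054, -0.0002, 0.0004], [0.0067, -0.0002, 0.0005]]
```

Emit:
arm_command(
  steps=[
    [[0.0006, 0, 0.011, 0, 0, 0], [0.002, 0, 0.0245, 0, 0, 0], [0.0043, 0, 0.038, 0, 0, 0], [0.0073, 0, 0.051, 0, 0, 0], [0.011, 0, 0.064, 0, 0, 0], [0.0157, 0, 0.077, 0, 0, 0], [0.021, -0.0005, 0.089, 0, 0, 0], [0.027, -0.0008, 0.101, 0, 0, 0]],
  ],
)

```text
clock: 10.43
position: [0.4479, 0.1099, 0.1994]
eef_rot: [-0.504, -0.495, 0.507, -0.493]
force: [-4.6, 1.9, -1.3]
opening: 0.0113
```

Emit:
arm_command(
  steps=[
    [[0.008, 0, 0.0135, 0, 0, 0], [0.017, -0.0005, 0.0265, 0, 0, 0], [0.0265, -0.0008, 0.039, 0, 0, 0], [0.037, -0.001, 0.0505, 0, 0, 0], [0.049, -0.0014, 0.0615, 0, 0, 0], [0.061, -0.0017, 0.0715, 0, 0, 0], [0.074, -0.002, 0.0805, 0, 0, 0], [0.087, -0.0025, 0.0885, 0, 0, 0]],
  ],
)

```text
clock: 11.1
position: [0.5338, 0.1073, 0.2905]
eef_rot: [-0.503, -0.495, 0.508, -0.494]
force: [-12.7, -1.7, 14.8]
opening: 0.0112
```

Emit:
arm_command(
  steps=[
    [[0.014, -0.0004, 0.0075, 0, 0, 0], [0.0265, -0.0008, 0.0127, 0, 0, 0], [0.039, -0.001, 0.0175, 0, 0, 0], [0.052, -0.0015, 0.0213, 0, 0, 0], [0.063, -0.0018, 0.024, 0, 0, 0], [0.074, -0.002, 0.026, 0, 0, 0], [0.0828, -0.0024, 0.0274, 0, 0, 0], [0.0918, -0.0026, 0.0283, 0, 0, 0]],
  ],
)

```text
clock: 11.77
position: [0.6299, 0.1043, 0.318]
eef_rot: [0.506, 0.494, -0.505, 0.495]
force: [-2.1, 0.5, 4.2]
opening: 0.011
```

Run:
```python
from h import *
s=r.get_state();print(s["position"], s["force"])
t=cap("top","t6.png"); c=cap("scene"); crop(c,180,40,380,260,3,"s6.png")
```

```text
[0.62989599 0.10432115 0.31801185] [-2.09862017  0.5255271   4.17501769]
```

View pics/s6.png

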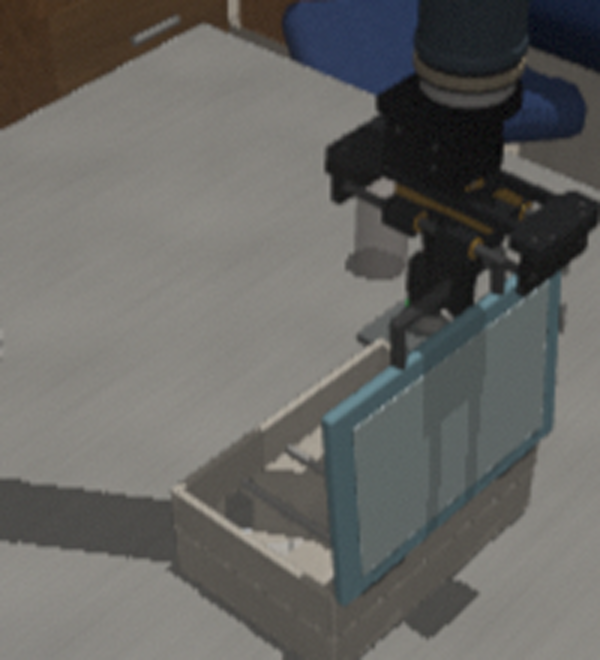

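Emit:
arm_command(
  steps=[
    [[0.002, 0, 0, 0, 0, 0], [0.004, 0, 0, 0, 0, 0], [0.006, 0, 0, 0, 0, 0], [0.007, 0, 0, 0, 0, 0], [0.008, 0, 0, 0, 0, 0], [0.009, 0, 0, 0, 0, 0], [0.009, 0, 0, 0, 0, 0], [0.009, 0, 0, 0, 0, 0]],
  ],
)

```text
clock: 12.53
position: [0.6351, 0.1043, 0.3181]
eef_rot: [-0.503, -0.495, 0.508, -0.494]
force: [-12.5, -2.6, 12.2]
opening: 0.0112
```

Emit:
arm_command(
  steps=[
    [[0, 0, 0, 0, 0, 0], [0, 0, 0, 0, 0, 0], [0, 0, 0, 0, 0, 0], [0, 0, 0, 0, 0, 0], [0, 0, 0, 0, 0, 0], [0, 0, 0, 0, 0, 0], [0, 0, 0, 0, 0, 0], [0, 0, 0, 0, 0, 0]],
  ],
  grip=34,
)

```text
clock: 13.2
position: [0.6386, 0.1041, 0.3152]
eef_rot: [-0.506, -0.494, 0.506, -0.494]
force: [-0.2, -0.4, 1.0]
opening: 0.0297
```

Run:
```python
from h import *
s=r.get_state();print(s["position"], s["force"],s["opening"])
t=cap("top"); crop(t,150,100,330,270,4,"t7.png"); w=cap("wrist","w7.png")
```

```text
[0.63861862 0.1041332  0.31522216] [-0.20308094 -0.44744705  0.95234418] 0.029681766146997204
```

View pics/t7.png

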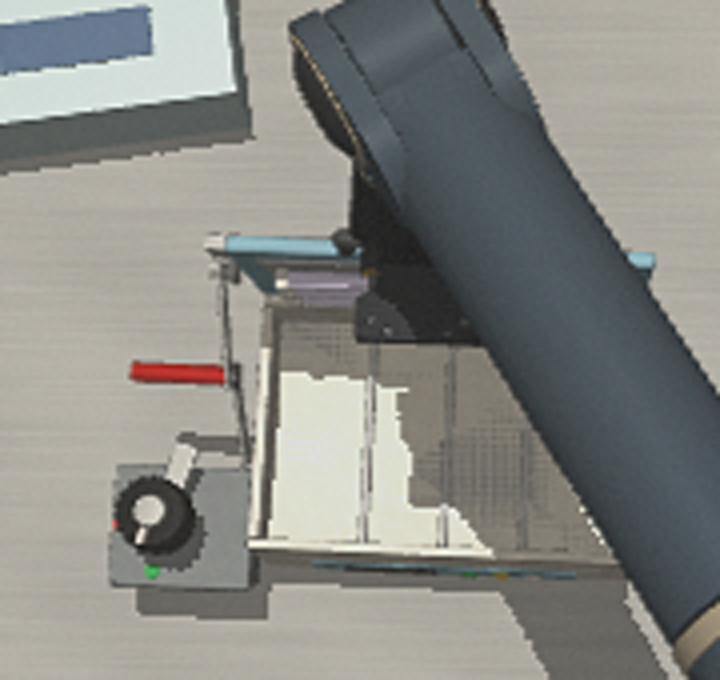

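View pics/w7.png

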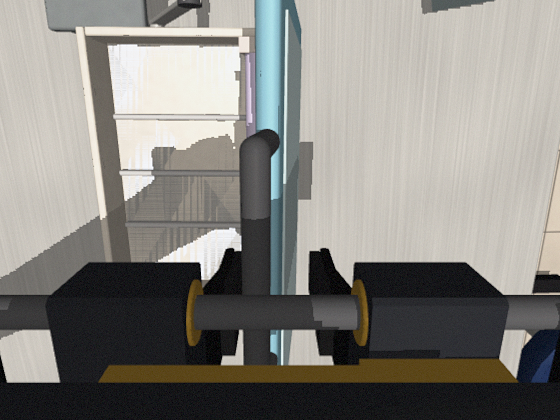

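Run:
```python
from h import *
t=cap("top"); m=t["frame"].astype(int); k=((m[:,:,2]>110)&(m[:,:,1]<70)&(m[:,:,0]<70)).astype(np.uint8); k[:,:170]=0;k[:,230:]=0;k[:150]=0;k[215:]=0
ys,xs=np.nonzero(k); print(xs.min(),xs.max(),ys.min(),ys.max(),ys.mean())
p=(xs.min()+15,ys[xs<xs.min()+30].mean())
for z in (.160,.166,.172): 
  X=ray(t,p,z)[:2]-[.551,.1055]; th=-.0285; print(z,X[0]*np.cos(th)+X[1]*np.sin(th),-X[0]*np.sin(th)+X[1]*np.cos(th))
```

```text
183 205 191 195 192.82
0.16 0.022689218527937646 0.17953236798075167
0.166 0.021429975841851287 0.17844375567811271
0.172 0.02017073315576493 0.17735514337547378
```

Emit:
arm_command(
  steps=[
    [[0, 0, 0.03, 0, 0, 0], [0, 0, 0.06, 0, 0, 0], [0, -0.01, 0.09, 0, 0, 0], [-0.005, -0.05, 0.09, 0, 0, 0], [-0.01, -0.09, 0.09, 0, 0, 0], [-0.015, -0.13, 0.09, 0, 0, 0], [-0.02, -0.17, 0.09, 0, 0, 0], [-0.025, -0.21, 0.09, 0, 0, 0]],
  ],
)

```text
clock: 14.02
position: [0.6131, -0.1074, 0.4056]
eef_rot: [0.506, 0.494, -0.505, 0.495]
force: [1.5, -0.6, 1.2]
opening: 0.0295
```

Emit:
arm_command(
  steps=[
    [[-0.01, -0.04, 0, 0, 0, 0], [-0.02, -0.08, 0, 0, 0, 0], [-0.03, -0.12, -0.02, 0, 0, 0], [-0.035, -0.15, -0.05, 0, 0, 0], [-0.039, -0.18, -0.09, 0, 0, 0], [-0.039, -0.2, -0.13, 0, 0, 0], [-0.039, -0.212, -0.17, 0, 0, 0], [-0.039, -0.212, -0.2, 0, 0, 0]],
  ],
  grip=65,
)

```text
clock: 14.68
position: [0.5741, -0.3213, 0.2077]
eef_rot: [-0.507, -0.492, 0.507, -0.494]
force: [0.7, -0.5, -0.2]
opening: 0.0561
```

Emit:
arm_command(
  steps=[
    [[0, 0, -0.03, 0, 0, 0], [0, 0, -0.05, 0, 0, 0], [0, 0, -0.05, 0, 0, 0], [0, 0, -0.05, 0, 0, 0], [0, 0, -0.05, 0, 0, 0], [0, 0, -0.05, 0, 0, 0], [0, 0, -0.05, 0, 0, 0], [0, 0, -0.05, 0, 0, 0]],
  ],
)

```text
clock: 15.35
position: [0.5752, -0.3173, 0.1607]
eef_rot: [0.506, 0.493, -0.505, 0.495]
force: [-0.7, -0.0, 0.5]
opening: 0.057
```

Run:
```python
from h import *
s=r.get_state();print(s["position"], s["opening"],Ro.from_quat(s["eef_rot"]).as_matrix().round(3))
t=cap("top","t8.png"); w=cap("wrist","w8.png")
```

```text
[ 0.5752376  -0.31727691  0.1606598 ] 0.05700502859334539 [[ 0.002  1.    -0.023]
 [-0.001 -0.023 -1.   ]
 [-1.     0.002  0.001]]
```

View pics/w8.png

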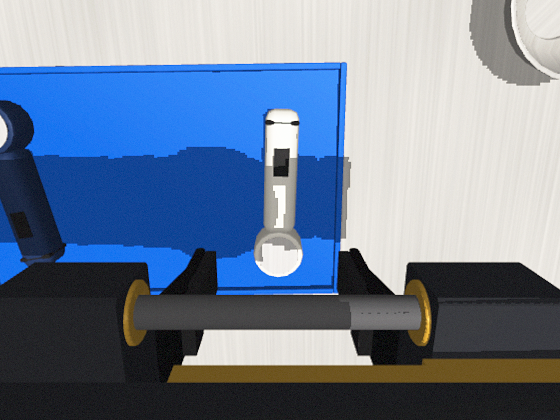

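View pics/t8.png

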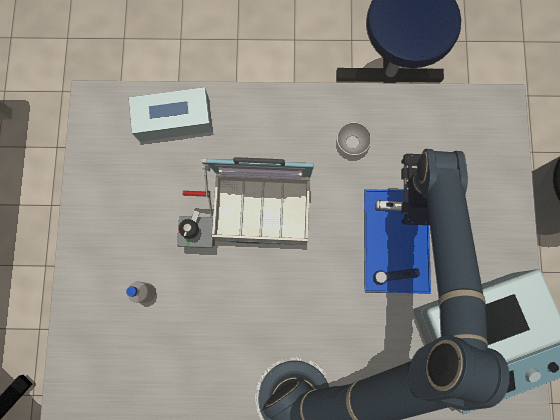

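Run:
```python
from h import *
w=cap("wrist")
print(ray(w,(278.5,253),.031),ray(w,(282,111),.022),ray(w,(280.5,190),.031))
```

```text
[ 0.57744886 -0.36263953  0.031     ] [ 0.58270559 -0.24887654  0.022     ] [ 0.58021019 -0.30899838  0.031     ]
```

Emit:
arm_command(
  steps=[
    [[0, 0, -0.03, 0, 0, 0], [0, 0, -0.06, 0, 0, 0], [0, 0, -0.09, 0, 0, 0], [0, 0, -0.11, 0, 0, 0], [0, 0, -0.13, 0, 0, 0], [0, 0, -0.14, 0, 0, 0], [0, 0, -0.1445, 0, 0, 0], [0, 0, -0.1445, 0, 0, 0]],
  ],
)

```text
clock: 16.17
position: [0.5743, -0.317, 0.0141]
eef_rot: [-0.506, -0.495, 0.506, -0.494]
force: [0.3, -0.6, 0.4]
opening: 0.0567
```

Emit:
arm_command(
  steps=[
    [[0, 0, 0, 0, 0, 0], [0, 0, 0, 0, 0, 0], [0, 0, 0, 0, 0, 0], [0, 0, 0, 0, 0, 0], [0, 0, 0, 0, 0, 0], [0, 0, 0, 0, 0, 0], [0, 0, 0, 0, 0, 0], [0, 0, 0, 0, 0, 0]],
  ],
  grip=10,
  squeeze=25,
)

```text
clock: 16.83
position: [0.5752, -0.3173, 0.0153]
eef_rot: [0.506, 0.494, -0.505, 0.495]
force: [1.0, 0.2, 3.0]
opening: 0.0257
```

Emit:
arm_command(
  steps=[
    [[0, 0, 0.03, 0, 0, 0], [0, 0, 0.07, 0, 0, 0], [0, 0.01, 0.11, 0, 0, 0.1], [0, 0.04, 0.15, 0, 0, 0.2], [0, 0.07, 0.18, 0, 0, 0.31], [-0.005, 0.1, 0.2, 0, 0, 0.42], [-0.008, 0.13, 0.22, 0, 0, 0.53], [-0.01, 0.16, 0.22, 0, 0, 0.64]],
  ],
)

```text
clock: 17.5
position: [0.5659, -0.1548, 0.239]
eef_rot: [0.323, 0.627, -0.322, 0.631]
force: [1.5, 0.7, -1.6]
opening: 0.0258
```

Emit:
arm_command(
  steps=[
    [[-0.003, 0.03, 0, 0, 0, 0.11], [-0.006, 0.06, 0, 0, 0, 0.22], [-0.009, 0.09, 0, 0, 0, 0.33], [-0.012, 0.12, 0, 0, 0, 0.44], [-0.015, 0.15, 0, 0, 0, 0.55], [-0.017, 0.165, 0, 0, 0, 0.66], [-0.017, 0.173, 0, 0, 0, 0.78], [-0.017, 0.173, 0, 0, 0, 0.9]],
  ],
)

```text
clock: 18.17
position: [0.5463, 0.0185, 0.2345]
eef_rot: [0.015, 0.707, -0.015, 0.707]
force: [0.1, 0.6, -1.7]
opening: 0.0257
```

Emit:
arm_command(
  steps=[
    [[0, 0, 0, 0, 0, 0.025], [0, 0, 0, 0, 0, 0.025], [0, 0, -0.01, 0, 0, 0.025], [0, 0, -0.02, 0, 0, 0.025], [0, 0, -0.03, 0, 0, 0.025], [0, 0, -0.04, 0, 0, 0.025], [0, 0, -0.04, 0, 0, 0.025], [0, 0, -0.04, 0, 0, 0.025]],
  ],
)

```text
clock: 18.83
position: [0.547, 0.0157, 0.1936]
eef_rot: [0.01, 0.708, -0.01, 0.706]
force: [-0.1, -0.2, -1.5]
opening: 0.0259
```

Run:
```python
from h import *
s=r.get_state();print(s["position"], s["opening"],s["force"],s["joints"].round(2),Ro.from_quat(s["eef_rot"]).as_matrix().round(3))
t=cap("top","t9.png"); w=cap("wrist","w9.png"); c=cap("scene","s9.png")
```

```text
[0.54698564 0.01568786 0.19364908] 0.0258754137280652 [-0.08480198 -0.15477123 -1.46593137] [ 0.78  0.59 -1.23  1.83  0.61  1.17  0.88] [[-0.002  0.029  1.   ]
 [ 0.     1.    -0.029]
 [-1.     0.    -0.002]]
```

View pics/w9.png

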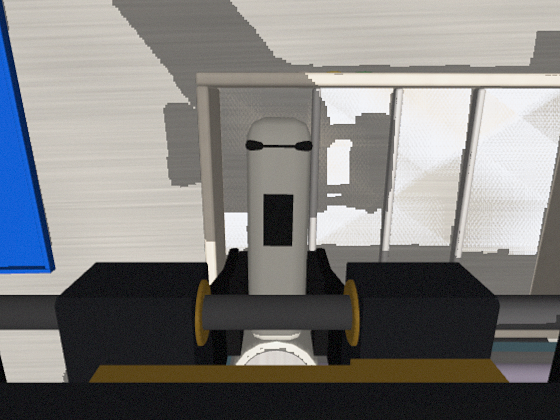

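View pics/s9.png

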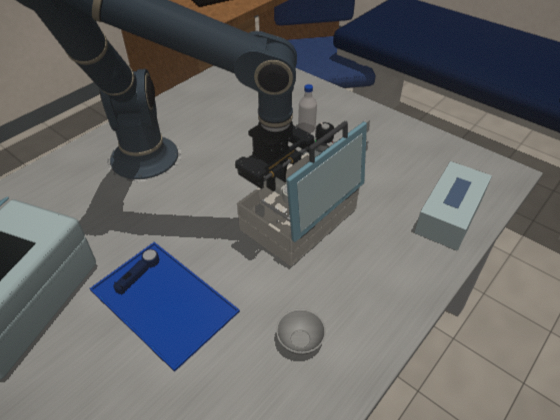

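```bash
cat >> h.py <<'E'
CH=np.array([.551,.1055]); YAW=-.0285
def ch(x,y,z):
    a,b=np.cos(YAW),np.sin(YAW); return np.array([CH[0]+a*x-b*y,CH[1]+b*x+a*y,z])
def inv(X):
    a,b=np.cos(YAW),np.sin(YAW); d=np.array(X)[:2]-CH; return np.array([a*d[0]+b*d[1],-b*d[0]+a*d[1]])
E
python3 - <<'E'
from h import *
w=cap("wrist")
for n,p in dict(bar60=(-.087,-.06,.07),bar0=(-.087,0,.07),barp=(-.087,.06,.07),corner=(-.095,-.14,.11)).items(): print(n,proj(w,ch(*p)))
t=cap("top"); 
for n,p in dict(c1=(-.095,-.14,.11),c2=(-.095,.14,.11),c3=(.02,-.14,.11)).items(): print(n,proj(t,ch(*p)))
crop(t,200,150,330,270,6,"t9c.png"); crop(w,180,50,400,200,3,"w9c.png")
E
```

```text
bar60 [316.5467756   82.01065863]
bar0 [399.86968706  81.97168434]
barp [483.17099047  81.93272015]
corner [192.92307481  65.66801106]
c1 [307.63474371 240.36780348]
c2 [211.505249   236.46571148]
c3 [308.9054353  201.55250244]
```

View pics/t9c.png

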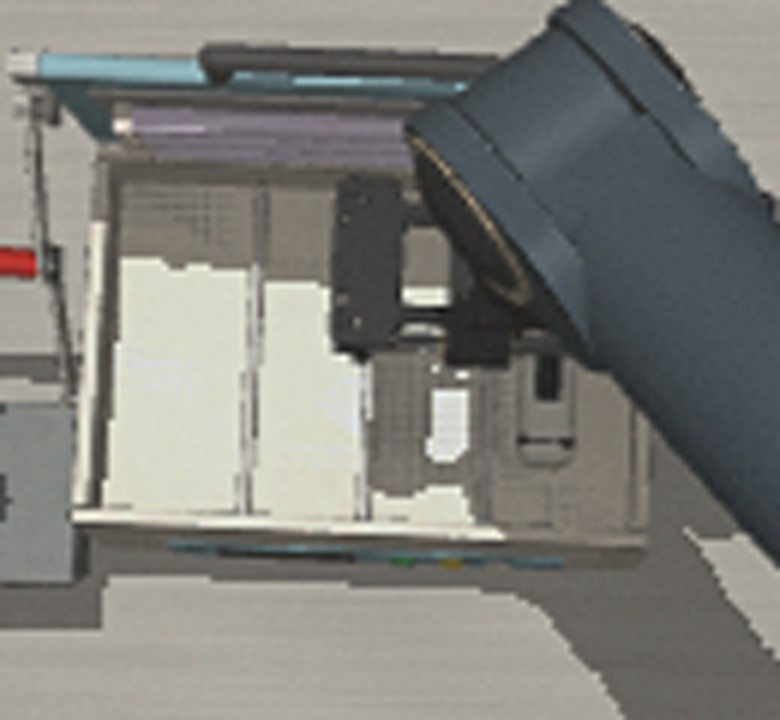

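View pics/w9c.png

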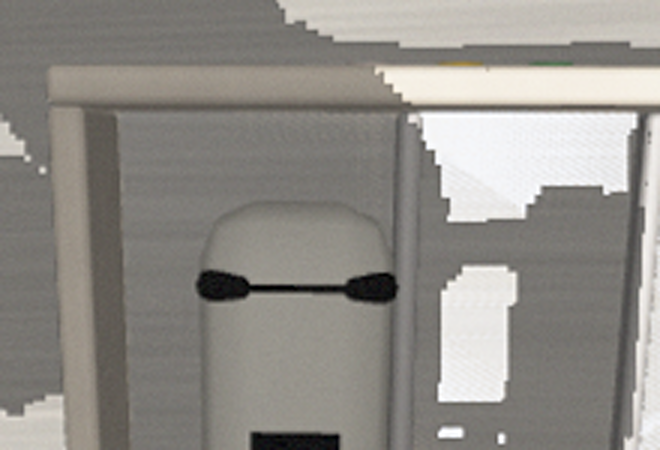

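Emit:
arm_command(
  steps=[
    [[0.003, 0, -0.02, 0, 0, 0], [0.003, 0, -0.04, 0, 0, 0], [0.003, 0, -0.06, 0, 0, 0], [0.003, 0, -0.08, 0, 0, 0], [0.003, 0, -0.095, 0, 0, 0], [0.003, 0, -0.108, 0, 0, 0], [0.003, 0, -0.117, 0, 0, 0], [0.003, 0, -0.12, 0, 0, 0]],
  ],
)

```text
clock: 19.75
position: [0.5501, 0.0157, 0.0734]
eef_rot: [0.01, 0.708, -0.01, 0.706]
force: [0.7, -0.4, -1.4]
opening: 0.026
```

Emit:
arm_command(
  steps=[
    [[0, 0, -0.001, 0, 0, 0], [0, 0, -0.001, 0, 0, 0], [0, 0, -0.001, 0, 0, 0], [0, 0, -0.001, 0, 0, 0], [0, 0, -0.001, 0, 0, 0], [0, 0, -0.001, 0, 0, 0], [0, 0, -0.001, 0, 0, 0], [0, 0, -0.001, 0, 0, 0]],
  ],
)

```text
clock: 20.42
position: [0.5505, 0.0158, 0.0737]
eef_rot: [0.01, 0.707, -0.01, 0.707]
force: [0.7, 0.1, -1.2]
opening: 0.0256
```

Emit:
arm_command(
  steps=[
    [[0, 0, -0.001, 0, 0, 0], [0, 0, -0.0015, 0, 0, 0], [0, 0, -0.0015, 0, 0, 0], [0, 0, -0.0015, 0, 0, 0], [0, 0, -0.0015, 0, 0, 0], [0, 0, -0.0015, 0, 0, 0], [0, 0, -0.0015, 0, 0, 0], [0, 0, -0.0015, 0, 0, 0]],
  ],
)

```text
clock: 21.08
position: [0.5505, 0.0158, 0.0723]
eef_rot: [0.01, 0.707, -0.01, 0.707]
force: [-0.8, -1.4, 3.3]
opening: 0.0255
```

Emit:
arm_command(
  steps=[
    [[0, 0, 0, 0, 0, 0], [0, 0, 0, 0, 0, 0], [0, 0, 0, 0, 0, 0], [0, 0, 0, 0, 0, 0], [0, 0, 0, 0, 0, 0], [0, 0, 0, 0, 0, 0], [0, 0, 0, 0, 0, 0], [0, 0, 0, 0, 0, 0]],
  ],
  grip=42,
)

```text
clock: 21.75
position: [0.5505, 0.0159, 0.0721]
eef_rot: [0.01, 0.707, -0.01, 0.707]
force: [-0.2, -0.0, -0.5]
opening: 0.0363
```

Emit:
arm_command(
  steps=[
    [[0, 0, 0.02, 0, 0, 0], [0, 0, 0.04, 0, 0, 0], [0, 0, 0.07, 0, 0, 0], [0, 0, 0.1, 0, 0, 0], [0, 0, 0.13, 0, 0, 0], [0, 0, 0.16, 0, 0, 0], [0, 0, 0.16, 0, 0, 0], [0, 0, 0.16, 0, 0, 0]],
  ],
)

```text
clock: 22.42
position: [0.5513, 0.0162, 0.2337]
eef_rot: [0.01, 0.706, -0.01, 0.708]
force: [0.5, 0.4, -0.4]
opening: 0.0365
```

Run:
```python
from h import *
s=r.get_state();print(s["position"], s["opening"],s["joints"].round(2))
t=cap("top","t10.png"); w=cap("wrist","w10.png")
```

```text
[0.55129092 0.01617243 0.2336779 ] 0.03652335690850867 [ 0.8   0.56 -1.27  1.77  0.56  1.24  0.92]
```

View pics/w10.png

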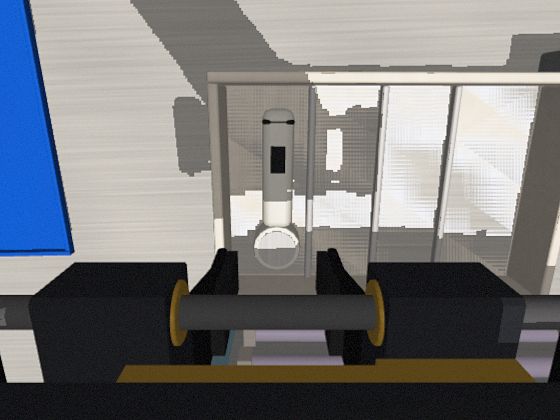

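View pics/t10.png

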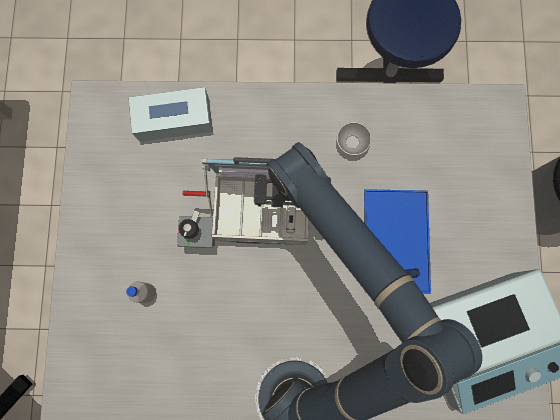

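Emit:
arm_command(
  steps=[
    [[-0.01, -0.02, 0.02, 0, 0, -0.1], [-0.03, -0.05, 0.02, 0, 0, -0.22], [-0.05, -0.08, 0.02, 0, 0, -0.34], [-0.07, -0.11, 0.02, 0, 0, -0.46], [-0.09, -0.14, 0.02, 0, 0, -0.58], [-0.11, -0.175, 0.02, 0, 0, -0.7], [-0.13, -0.21, 0.02, 0, 0, -0.82], [-0.15, -0.24, 0.02, 0, 0, -0.94]],
  ],
  grip=65,
)

```text
clock: 23.18
position: [0.398, -0.2263, 0.2508]
eef_rot: [0.332, 0.625, -0.332, 0.624]
force: [0.4, -0.8, -0.7]
opening: 0.0561
```

Run:
```python
from h import *
s=r.get_state();print(s["position"], s["opening"],s["joints"].round(2))
t=cap("top","t11.png"); w=cap("scene","s11.png")
```

```text
[ 0.39800989 -0.22634778  0.25076054] 0.05610821872941067 [ 1.47  0.26 -1.21  1.94  0.27  1.12  0.75]
```

View pics/s11.png

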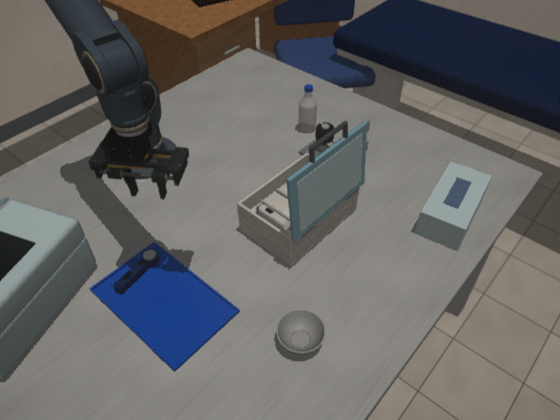

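Emit:
arm_command(
  steps=[
    [[-0.01, -0.02, 0, 0, 0, -0.1], [-0.02, -0.04, 0, 0, 0, -0.22], [-0.03, -0.06, -0.02, 0, 0, -0.34], [-0.042, -0.071, -0.04, 0, 0, -0.464], [-0.042, -0.071, -0.07, 0, 0, -0.464], [-0.042, -0.071, -0.09, 0, 0, -0.464], [-0.042, -0.071, -0.09, 0, 0, -0.464], [-0.042, -0.071, -0.09, 0, 0, -0.464]],
  ],
)

```text
clock: 23.95
position: [0.3582, -0.2938, 0.161]
eef_rot: [0.464, 0.535, -0.463, 0.533]
force: [0.1, 0.6, 0.9]
opening: 0.0564
```

Run:
```python
from h import *
s=r.get_state();print(s["position"], s["opening"],s["joints"].round(2),s["force"],Ro.from_quat(s["eef_rot"]).as_matrix().round(3))
w=cap("wrist","w12.png"); cap("scene","s12.png"); cap("top","t12.png")
```

```text
[ 0.35816602 -0.29380152  0.16101089] 0.056449994228837376 [ 1.44  0.35 -1.    2.04  0.37  0.94  0.38] [0.10368486 0.571052   0.89489282] [[-0.002  0.99   0.14 ]
 [ 0.003  0.14  -0.99 ]
 [-1.    -0.001 -0.004]]
```

View pics/w12.png

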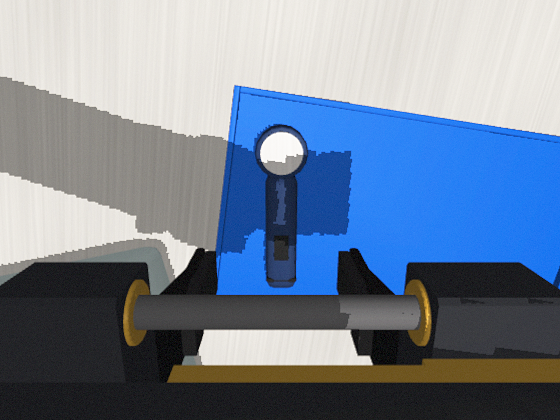

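View pics/s12.png

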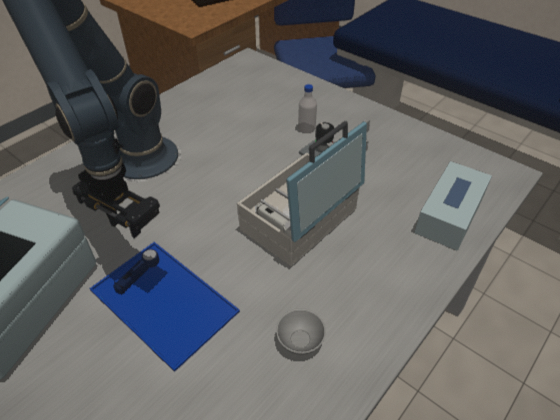

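Emit:
arm_command(
  steps=[
    [[0, 0.004, 0, 0, 0, 0], [-0.001, 0.008, -0.02, 0, 0, 0], [-0.001, 0.008, -0.04, 0, 0, 0], [-0.001, 0.008, -0.055, 0, 0, 0], [-0.001, 0.008, -0.07, 0, 0, 0], [-0.001, 0.008, -0.08, 0, 0, 0], [-0.001, 0.008, -0.09, 0, 0, 0], [-0.001, 0.008, -0.09, 0, 0, 0]],
  ],
)

```text
clock: 24.77
position: [0.3569, -0.2867, 0.0712]
eef_rot: [0.464, 0.534, -0.464, 0.533]
force: [0.0, -0.6, 0.4]
opening: 0.0566
```

Emit:
arm_command(
  steps=[
    [[0, 0, -0.01, 0, 0, 0], [0, 0, -0.02, 0, 0, 0], [0, 0, -0.03, 0, 0, 0], [0, 0, -0.04, 0, 0, 0], [0, 0, -0.048, 0, 0, 0], [0, 0, -0.054, 0, 0, 0], [0, 0, -0.0555, 0, 0, 0], [0, 0, -0.0555, 0, 0, 0]],
  ],
)

```text
clock: 25.43
position: [0.3574, -0.2868, 0.0161]
eef_rot: [0.464, 0.534, -0.464, 0.533]
force: [-0.4, -0.7, -0.1]
opening: 0.0565
```

Emit:
arm_command(
  steps=[
    [[0, 0, 0, 0, 0, 0], [0, 0, 0, 0, 0, 0], [0, 0, 0, 0, 0, 0], [0, 0, 0, 0, 0, 0], [0, 0, 0, 0, 0, 0], [0, 0, 0, 0, 0, 0], [0, 0, 0, 0, 0, 0], [0, 0, 0, 0, 0, 0]],
  ],
  grip=10,
  squeeze=25,
)

```text
clock: 26.1
position: [0.3579, -0.2873, 0.0168]
eef_rot: [0.464, 0.533, -0.464, 0.534]
force: [1.3, -0.1, 2.2]
opening: 0.026
```

Emit:
arm_command(
  steps=[
    [[0, 0, 0.03, 0, 0, 0], [0, 0, 0.07, 0, 0, 0], [0.01, 0.005, 0.11, 0, 0, 0], [0.03, 0.02, 0.14, 0, 0, 0.1], [0.05, 0.05, 0.16, 0, 0, 0.22], [0.07, 0.08, 0.18, 0, 0, 0.34], [0.09, 0.115, 0.2, 0, 0, 0.46], [0.11, 0.15, 0.21, 0, 0, 0.58]],
  ],
)

```text
clock: 26.77
position: [0.4666, -0.1393, 0.2275]
eef_rot: [0.291, 0.644, -0.292, 0.645]
force: [1.6, -1.3, -1.6]
opening: 0.0258
```

Emit:
arm_command(
  steps=[
    [[0.01, 0.035, 0.01, 0, 0, 0.1], [0.02, 0.07, 0.01, 0, 0, 0.2], [0.03, 0.105, 0.01, 0, 0, 0.3], [0.04, 0.14, 0.01, 0, 0, 0.4], [0.05, 0.175, 0.01, 0, 0, 0.5], [0.06, 0.21, 0.01, 0, 0, 0.6], [0.065, 0.24, 0.01, 0, 0, 0.7], [0.07, 0.273, 0.01, 0, 0, 0.822]],
  ],
)

```text
clock: 27.43
position: [0.5358, 0.1339, 0.2349]
eef_rot: [0.009, 0.708, -0.01, 0.706]
force: [0.6, -0.7, -0.7]
opening: 0.0257
```

Emit:
arm_command(
  steps=[
    [[0, 0, 0, 0, 0, 0], [0, 0, 0, 0, 0, 0], [0, 0, -0.01, 0, 0, 0], [0, 0, -0.02, 0, 0, 0], [0, 0, -0.03, 0, 0, 0], [0, 0, -0.04, 0, 0, 0], [0, 0, -0.04, 0, 0, 0], [0, 0, -0.04, 0, 0, 0]],
  ],
)

```text
clock: 28.1
position: [0.5356, 0.1323, 0.1949]
eef_rot: [0.011, 0.708, -0.011, 0.706]
force: [0.9, 1.3, -1.1]
opening: 0.0258
```

Run:
```python
from h import *
s=r.get_state();print(s["position"], s["opening"],s["joints"].round(2),s["force"],Ro.from_quat(s["eef_rot"]).as_matrix().round(3))
w=cap("wrist","w13.png"); cap("scene","s13.png"); cap("top","t13.png")
print(inv(s["position"]), proj(w,ch(-.087,0,.07)),proj(w,ch(-.087,.06,.07)))
```

```text
[0.53561497 0.13233827 0.19486698] 0.025845617669626193 [ 0.56  0.61 -1.24  1.81  0.62  1.19  0.66] [ 0.85309031  1.32017694 -1.09005438] [[-0.002  0.032  0.999]
 [-0.     0.999 -0.032]
 [-1.    -0.001 -0.002]]
[-0.01614357  0.02638895] [239.48835281 104.98925171] [321.4871806  104.70174112]
```

View pics/w13.png

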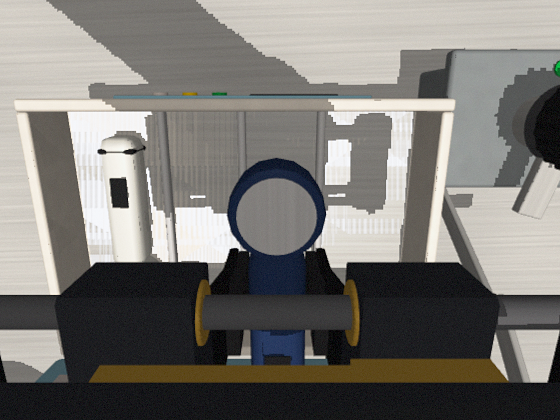

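View pics/s13.png

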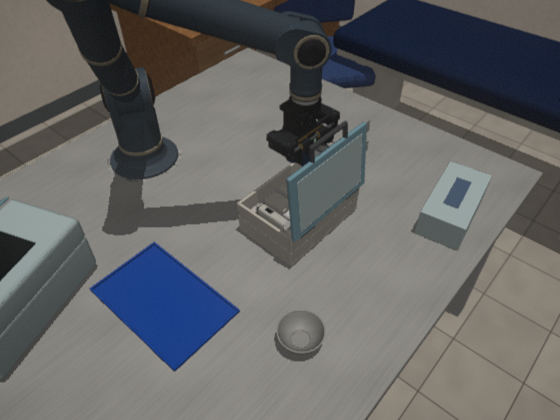

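Emit:
arm_command(
  steps=[
    [[0.001, 0.0036, -0.01, 0, 0, 0], [0.001, 0.0036, -0.03, 0, 0, 0], [0.001, 0.0036, -0.05, 0, 0, 0], [0.001, 0.0036, -0.07, 0, 0, 0], [0.001, 0.0036, -0.09, 0, 0, 0], [0.001, 0.0036, -0.105, 0, 0, 0], [0.001, 0.0036, -0.115, 0, 0, 0], [0.001, 0.0036, -0.12, 0, 0, 0]],
  ],
)

```text
clock: 28.92
position: [0.5365, 0.1368, 0.0744]
eef_rot: [0.011, 0.708, -0.011, 0.706]
force: [0.0, 0.0, -0.4]
opening: 0.0255
```

Emit:
arm_command(
  steps=[
    [[0, 0, -0.001, 0, 0, 0], [0, 0, -0.0015, 0, 0, 0], [0, 0, -0.002, 0, 0, 0], [0, 0, -0.002, 0, 0, 0], [0, 0, -0.002, 0, 0, 0], [0, 0, -0.002, 0, 0, 0], [0, 0, -0.002, 0, 0, 0], [0, 0, -0.002, 0, 0, 0]],
  ],
)

```text
clock: 29.58
position: [0.5371, 0.1368, 0.074]
eef_rot: [0.011, 0.707, -0.011, 0.707]
force: [-0.2, -0.5, -1.9]
opening: 0.0258
```

Emit:
arm_command(
  steps=[
    [[0, 0, -0.001, 0, 0, 0], [0, 0, -0.0015, 0, 0, 0], [0, 0, -0.0015, 0, 0, 0], [0, 0, -0.0015, 0, 0, 0], [0, 0, -0.0015, 0, 0, 0], [0, 0, -0.0015, 0, 0, 0], [0, 0, -0.0015, 0, 0, 0], [0, 0, -0.0015, 0, 0, 0]],
  ],
)

```text
clock: 30.25
position: [0.5372, 0.1368, 0.0739]
eef_rot: [0.01, 0.707, -0.011, 0.707]
force: [-3.3, -3.0, 9.7]
opening: 0.0261
```

Emit:
arm_command(
  steps=[
    [[0, 0, 0, 0, 0, 0], [0, 0, 0, 0, 0, 0], [0, 0, 0, 0, 0, 0], [0, 0, 0, 0, 0, 0], [0, 0, 0, 0, 0, 0], [0, 0, 0, 0, 0, 0], [0, 0, 0, 0, 0, 0], [0, 0, 0, 0, 0, 0]],
  ],
  grip=42,
)

```text
clock: 30.92
position: [0.537, 0.1369, 0.0722]
eef_rot: [0.011, 0.707, -0.011, 0.707]
force: [-0.1, 0.6, 0.2]
opening: 0.0365
```

Emit:
arm_command(
  steps=[
    [[0, 0, 0.02, 0, 0, 0], [0, 0, 0.04, 0, 0, 0], [0, 0, 0.07, 0, 0, 0], [0, 0, 0.1, 0, 0, 0], [0, 0, 0.13, 0, 0, 0], [0, 0, 0.16, 0, 0, 0], [0, 0, 0.16, 0, 0, 0], [0, 0, 0.16, 0, 0, 0]],
  ],
)

```text
clock: 31.58
position: [0.5377, 0.1373, 0.2339]
eef_rot: [0.011, 0.706, -0.011, 0.708]
force: [-0.5, 0.6, -0.7]
opening: 0.0368
```

Run:
```python
from h import *
s=r.get_state();print(s["position"], s["opening"],s["joints"].round(2),s["force"])
w=cap("wrist","w14.png"); cap("scene","s14.png"); t=cap("top"); crop(t,150,130,350,280,4,"t14.png")
```

```text
[0.53770164 0.13732654 0.23387427] 0.0367639383135726 [ 0.58  0.57 -1.27  1.76  0.58  1.25  0.69] [-0.53282097  0.60386059 -0.72615021]
```

View pics/w14.png

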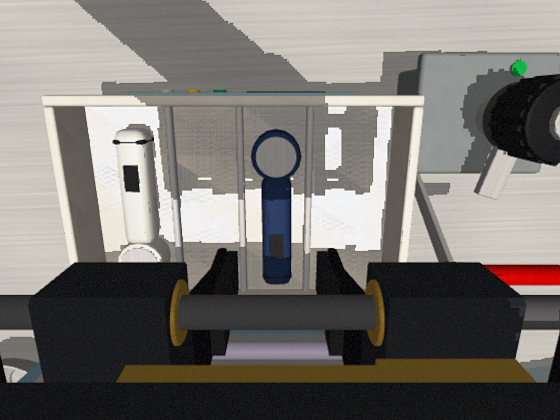

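View pics/t14.png

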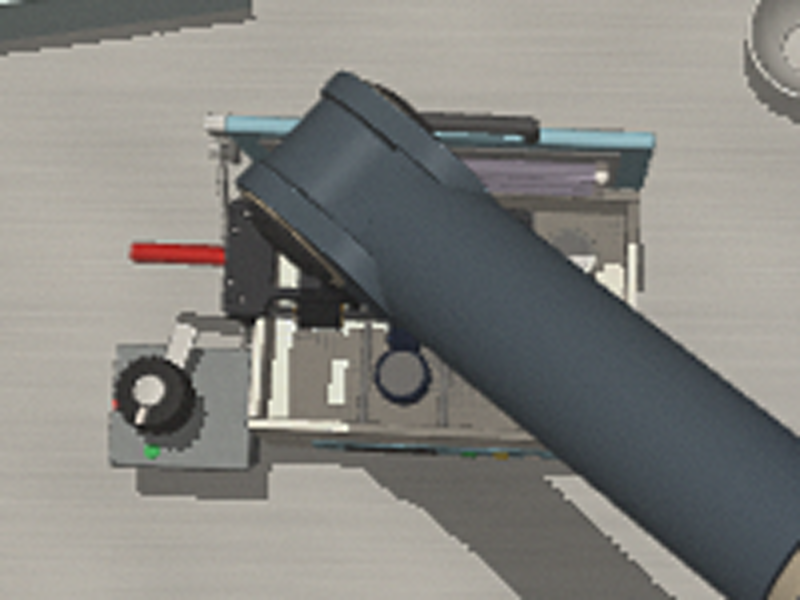

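Run:
```python
import numpy as np
from scipy.optimize import brentq
O=np.array([-30,80.]);H=np.array([95,110.]);K0=np.array([63,116.])
rot=lambda v,a:np.array([v[0]*np.cos(a)-v[1]*np.sin(a),v[0]*np.sin(a)+v[1]*np.cos(a)])
def P(L,sg,th):
    u=(O-K0)/np.linalg.norm(O-K0); p=K0+L*rot(u,sg*.3016)
    return H+rot(p-H,-th)
for sg in(1,-1):
  f=lambda L:np.linalg.norm(P(L,sg,1.484)-O)-100-L
  Ls=np.arange(20,200,2); v=[f(L) for L in Ls]
  for i in range(len(Ls)-1):
    if v[i]*v[i+1]<0:
      L=brentq(f,Ls[i],Ls[i+1]); print("sg",sg,"L",L,"P0",P(L,sg,0))
      for th in (1.466,1.484,1.47,1.45,1.42,1.4,1.38,1.36,1.33,1.3,1.2,1,.5,.1,0):
        p=P(L,sg,th);d=p-O;D=np.linalg.norm(d)
        if D>100+L: D=100+L
        knee=np.pi-0.3016+0.3016-np.arccos(np.clip((1e4+L*L-D*D)/(200*L),-1,1))
        a=np.arccos(np.clip((1e4+D*D-L*L)/(200*D),-1,1)); b=np.arctan2(d[1],d[0])
        print(th,"bend",round(knee,3),"kneeang",round(2.84-knee,3), "pin",(O+100*np.array([np.cos(b-a),np.sin(b-a)])).round(1),(O+100*np.array([np.cos(b+a),np.sin(b+a)])).round(1))
```

```text
sg 1 L 36.17295947174356 P0 [34.66783566 93.51063672]
1.466 bend 0.283 kneeang 2.557 pin [ 50.4 139.5] [ 40.6 150.8]
1.484 bend 0.0 kneeang 2.84 pin [ 45.9 145.1] [ 45.9 145.1]
1.47 bend 0.249 kneeang 2.591 pin [ 49.9 140.2] [ 41.3 150.1]
1.45 bend 0.389 kneeang 2.451 pin [ 51.9 137.4] [ 38.4 152.9]
1.42 bend 0.537 kneeang 2.303 pin [ 53.7 134.7] [ 35.3 155.7]
1.4 bend 0.617 kneeang 2.223 pin [ 54.7 133.2] [ 33.6 157.2]
1.38 bend 0.688 kneeang 2.152 pin [ 55.4 132. ] [ 32.  158.4]
1.36 bend 0.754 kneeang 2.086 pin [ 56.1 130.8] [ 30.6 159.6]
1.33 bend 0.844 kneeang 1.996 pin [ 57.  129.3] [ 28.6 161. ]
1.3 bend 0.927 kneeang 1.913 pin [ 57.8 127.9] [ 26.8 162.3]
1.2 bend 1.168 kneeang 1.672 pin [ 59.7 124.1] [ 22.  165.4]
1 bend 1.568 kneeang 1.272 pin [ 62.3 118.4] [ 16.4 168.6]
0.5 bend 2.376 kneeang 0.464 pin [ 66.1 107.6] [ 29.6 160.3]
0.1 bend 2.843 kneeang -0.003 pin [69.  93.9] [ 59.5 124.6]
0 bend 2.857 kneeang -0.017 pin [69.9 85.2] [ 63.6 115.2]
sg -1 L 88.9331282772265 P0 [-25.72920041 109.9808389 ]
1.466 bend 0.25 kneeang 2.59 pin [ 38.9 152.5] [ 20.1 166.5]
1.484 bend 0.0 kneeang 2.84 pin [ 30.6 159.5] [ 30.6 159.5]
1.47 bend 0.22 kneeang 2.62 pin [ 38.  153.3] [ 21.5 165.7]
1.45 bend 0.345 kneeang 2.495 pin [ 41.5 149.9] [ 15.6 169. ]
1.42 bend 0.475 kneeang 2.365 pin [ 44.8 146.4] [  8.7 172.2]
1.4 bend 0.547 kneeang 2.293 pin [ 46.3 144.6] [  4.7 173.8]
1.38 bend 0.61 kneeang 2.23 pin [ 47.6 143. ] [  1.  175.1]
1.36 bend 0.669 kneeang 2.171 pin [ 48.8 141.6] [ -2.5 176.1]
1.33 bend 0.749 kneeang 2.091 pin [ 50.2 139.8] [ -7.5 177.4]
1.3 bend 0.823 kneeang 2.017 pin [ 51.4 138.1] [-12.2 178.4]
1.2 bend 1.04 kneeang 1.8 pin [ 54.4 133.6] [-26.8 180. ]
1 bend 1.403 kneeang 1.437 pin [ 58.1 127.3] [-52.4 177.5]
0.5 bend 2.156 kneeang 0.684 pin [ 62.6 117.8] [-98.6 152.8]
0.1 bend 2.705 kneeang 0.135 pin [ 63.6 115.3] [-113.   135.8]
0 bend 2.842 kneeang -0.002 pin [ 62.9 116.9] [-108.9  141.4]
```

Emit:
arm_command(
  steps=[
    [[-0.01, 0, 0.03, 0, 0, -0.1], [-0.02, 0.02, 0.06, 0, 0, -0.22], [-0.03, 0.05, 0.08, 0, 0, -0.34], [-0.038, 0.08, 0.08, 0, 0, -0.46], [-0.038, 0.11, 0.08, 0, 0, -0.58], [-0.038, 0.14, 0.08, 0, 0, -0.7], [-0.038, 0.16, 0.08, 0, 0, -0.82], [-0.038, 0.168, 0.08, 0, 0, -0.94]],
  ],
  grip=40,
)

```text
clock: 32.4
position: [0.4972, 0.3081, 0.311]
eef_rot: [0.33, 0.626, -0.33, 0.624]
force: [0.2, -0.7, -0.3]
opening: 0.0346
```

Emit:
arm_command(
  steps=[
    [[0, 0, 0, 0, 0, -0.12], [0, 0, 0, 0, 0, -0.24], [0, 0, 0, 0, 0, -0.36], [0, 0, 0, 0, 0, -0.48], [0, 0, 0, 0, 0, -0.6], [0, 0, 0, 0, 0, -0.63], [0, 0, 0, 0, 0, -0.63], [0, 0, 0, 0, 0, -0.63]],
  ],
)

```text
clock: 33.07
position: [0.4987, 0.3045, 0.3111]
eef_rot: [-0.506, -0.493, 0.508, -0.493]
force: [0.3, -0.6, 0.4]
opening: 0.0348
```

Run:
```python
from h import *
s=r.get_state();print(s["position"], s["opening"],s["joints"].round(2),s["force"],Ro.from_quat(s["eef_rot"]).as_matrix().round(3))
w=cap("wrist","w15.png"); cap("scene","s15.png"); cap("top","t15.png")
```

```text
[0.49866641 0.30449624 0.31107283] 0.03475495401714936 [ 0.05  0.39 -0.9   1.6   0.31  1.31 -0.93] [ 0.26013067 -0.61324848  0.35509758] [[-0.002  1.    -0.029]
 [-0.001 -0.029 -1.   ]
 [-1.    -0.002  0.001]]
```

View pics/s15.png

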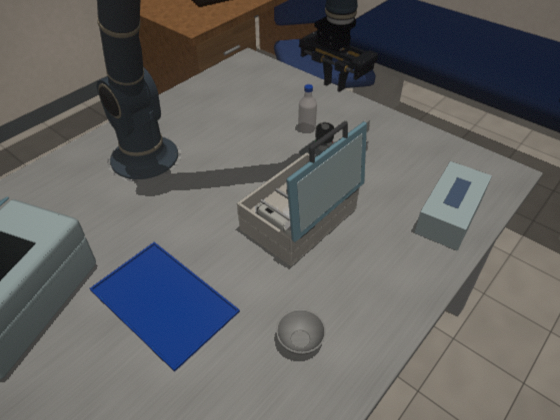

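View pics/t15.png

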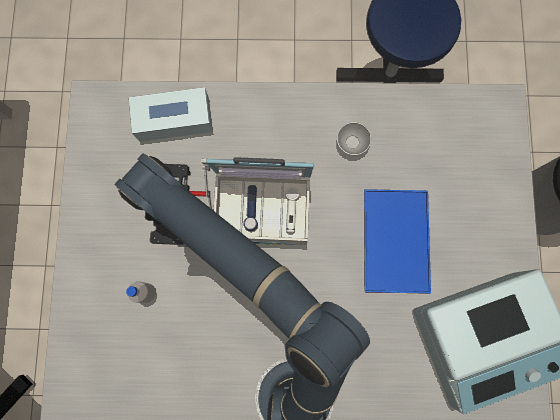

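Emit:
arm_command(
  steps=[
    [[0.025, 0, 0, 0, 0, 0], [0.05, 0, -0.01, 0, 0, 0], [0.078, 0, -0.03, 0, 0, 0], [0.078, 0, -0.05, 0, 0, 0], [0.078, 0, -0.07, 0, 0, 0], [0.078, 0, -0.08, 0, 0, 0], [0.078, 0, -0.08, 0, 0, 0], [0.078, 0, -0.08, 0, 0, 0]],
  ],
  grip=34,
)

```text
clock: 33.88
position: [0.5768, 0.3049, 0.2324]
eef_rot: [-0.507, -0.493, 0.507, -0.492]
force: [0.1, 0.7, 0.0]
opening: 0.0295
```

Run:
```python
from h import *
s=r.get_state();print(s["position"], s["opening"],s["joints"].round(2))
w=cap("wrist","w16.png"); cap("scene","s16.png")
print(inv(s["position"]))
```

```text
[0.5768459  0.30494957 0.23242481] 0.02947931864097317 [ 0.01  0.56 -0.83  1.55  0.43  1.23 -0.93]
[0.02015186 0.20010508]
```

View pics/w16.png

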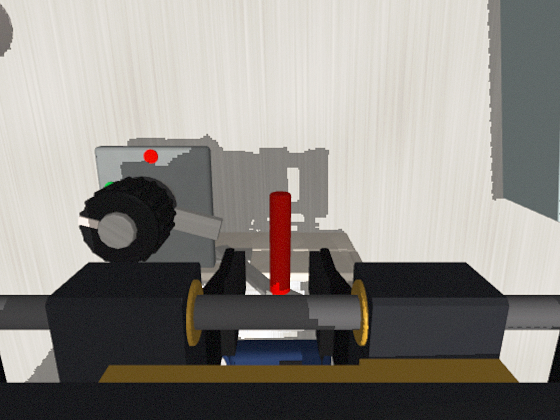

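View pics/s16.png

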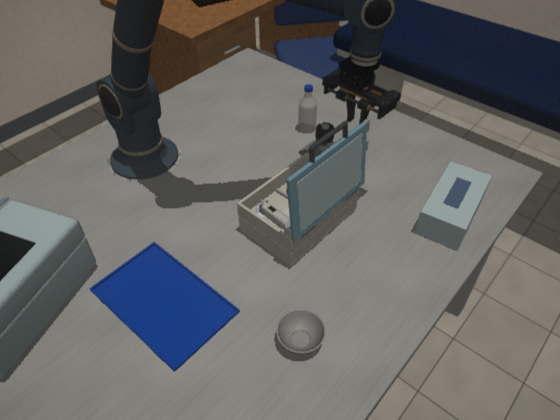

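Emit:
arm_command(
  steps=[
    [[0, 0, -0.015, 0, 0, 0], [0, 0, -0.03, 0, 0, 0], [0, 0, -0.045, 0, 0, 0], [0, 0, -0.06, 0, 0, 0], [0, 0, -0.07, 0, 0, 0], [0, 0, -0.08, 0, 0, 0], [0, 0, -0.085, 0, 0, 0], [0, 0, -0.085, 0, 0, 0]],
  ],
)

```text
clock: 34.65
position: [0.5768, 0.3046, 0.1467]
eef_rot: [-0.507, -0.493, 0.508, -0.492]
force: [-0.8, -0.5, -0.3]
opening: 0.0295
```

Emit:
arm_command(
  steps=[
    [[0, 0, 0, 0, 0, 0], [0, 0, 0, 0, 0, 0], [0, 0, 0, 0, 0, 0], [0, 0, 0, 0, 0, 0], [0, 0, 0, 0, 0, 0], [0, 0, 0, 0, 0, 0], [0, 0, 0, 0, 0, 0], [0, 0, 0, 0, 0, 0]],
  ],
  grip=23,
)

```text
clock: 35.32
position: [0.577, 0.3048, 0.1473]
eef_rot: [0.507, 0.492, -0.507, 0.492]
force: [-0.1, 0.5, -0.1]
opening: 0.0201
```

Emit:
arm_command(
  steps=[
    [[0.0025, 0, -0.001, 0, 0, 0], [0.005, 0, -0.0025, 0, 0, 0], [0.008, 0, -0.0045, 0, 0, 0], [0.0105, 0, -0.0065, 0, 0, 0], [0.013, 0, -0.0085, 0, 0, 0], [0.015, 0, -0.01, 0, 0, 0], [0.017, 0, -0.012, 0, 0, 0], [0.019, 0, -0.0135, 0, 0, 0]],
  ],
)

```text
clock: 35.98
position: [0.596, 0.3047, 0.1334]
eef_rot: [-0.507, -0.493, 0.508, -0.492]
force: [-0.7, -0.1, -1.0]
opening: 0.0198
```

Emit:
arm_command(
  steps=[
    [[0.001, 0, -0.001, 0, 0, 0], [0.002, 0, -0.002, 0, 0, 0], [0.003, 0, -0.003, 0, 0, 0], [0.004, 0, -0.0045, 0, 0, 0], [0.005, 0, -0.006, 0, 0, 0], [0.006, 0, -0.007, 0, 0, 0], [0.007, 0, -0.008, 0, 0, 0], [0.007, 0, -0.008, 0, 0, 0]],
  ],
)

```text
clock: 36.65
position: [0.6031, 0.3048, 0.1256]
eef_rot: [0.508, 0.492, -0.507, 0.492]
force: [-0.0, 0.2, -0.8]
opening: 0.0203
```

Run:
```python
from h import *
s=r.get_state();print(s["position"], s["opening"],s["force"],inv(s["position"]))
w=cap("wrist","w17.png"); t=cap("top"); crop(t,150,130,350,280,4,"t17.png"); s=cap("scene"); crop(s,230,80,390,200,5,"s17.png")
```

```text
[0.60314289 0.30483492 0.12557042] 0.020276406236073827 [-0.04458357  0.18451449 -0.80653485] [0.04644144 0.20073985]
```

View pics/w17.png

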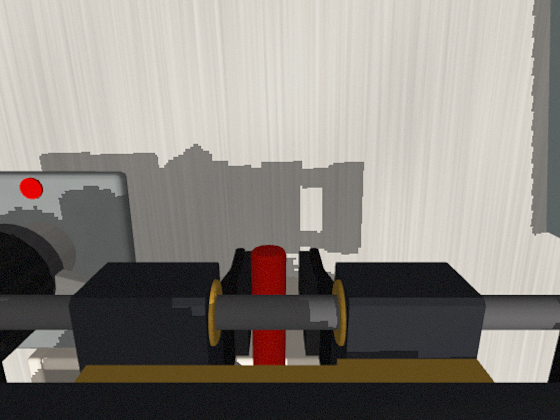

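View pics/t17.png

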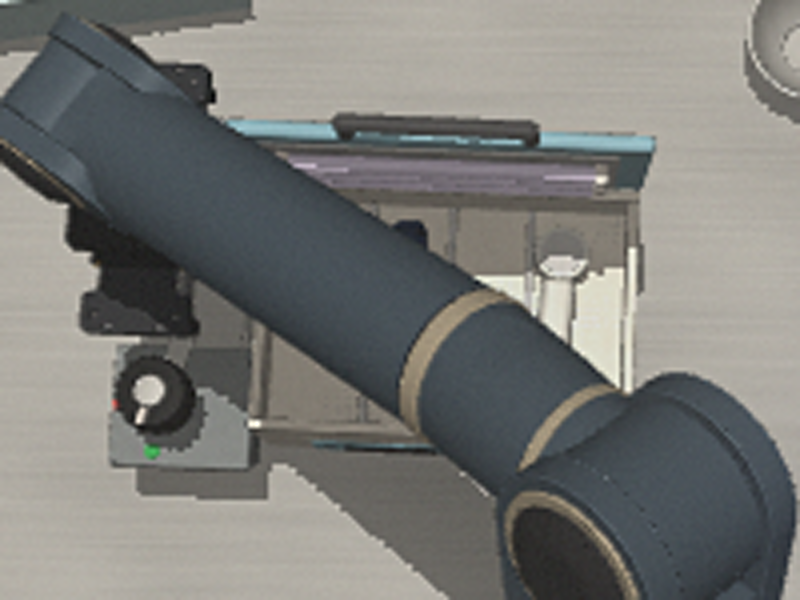

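Emit:
arm_command(
  steps=[
    [[0.001, 0, -0.001, 0, 0, 0], [0.002, 0, -0.0025, 0, 0, 0], [0.003, 0, -0.004, 0, 0, 0], [0.004, 0, -0.005, 0, 0, 0], [0.004, 0, -0.005, 0, 0, 0], [0.004, 0, -0.005, 0, 0, 0], [0.004, 0, -0.005, 0, 0, 0], [0.004, 0, -0.005, 0, 0, 0]],
  ],
)

```text
clock: 37.47
position: [0.607, 0.3049, 0.1208]
eef_rot: [0.507, 0.492, -0.507, 0.492]
force: [-1.1, -0.8, -1.1]
opening: 0.0203
```

Run:
```python
from h import *
s=r.get_state();print(s["position"], s["opening"],s["force"],inv(s["position"]))
w=cap("wrist","w18.png");t=cap("top"); crop(t,150,130,350,280,4,"t18.png");
```

```text
[0.606951   0.30485552 0.12077681] 0.020342467304950144 [-1.13642493 -0.77699933 -1.10491916] [0.05024741 0.20086895]
```

View pics/w18.png

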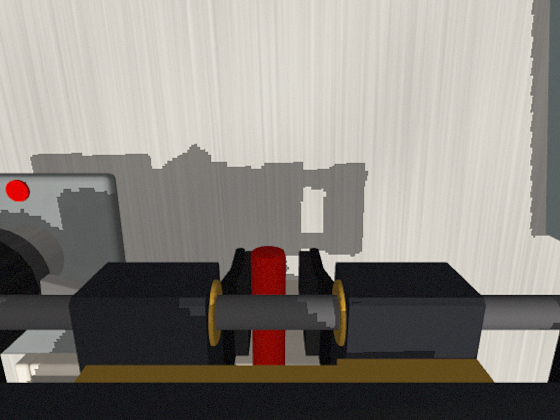

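View pics/t18.png

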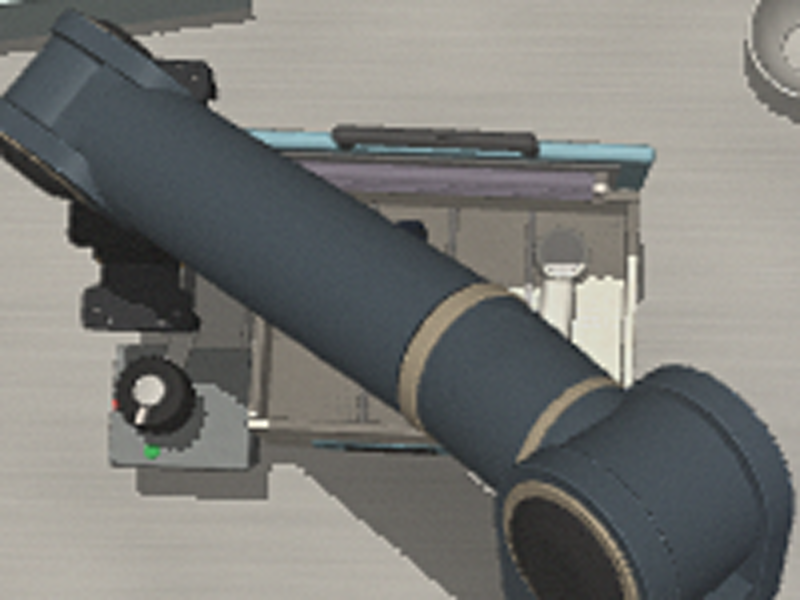

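Emit:
arm_command(
  steps=[
    [[0.0005, 0, -0.0005, 0, 0, 0], [0.001, 0, -0.0015, 0, 0, 0], [0.001, 0, -0.0015, 0, 0, 0], [0.001, 0, -0.0015, 0, 0, 0], [0.001, 0, -0.0015, 0, 0, 0], [0.001, 0, -0.0015, 0, 0, 0], [0.001, 0, -0.0015, 0, 0, 0], [0.001, 0, -0.0015, 0, 0, 0]],
  ],
  grip=34,
)

```text
clock: 38.23
position: [0.608, 0.3048, 0.1193]
eef_rot: [0.507, 0.492, -0.507, 0.492]
force: [0.0, -0.7, -0.1]
opening: 0.0299
```

Run:
```python
from h import *
print(r.get_state()["opening"])
w=cap("wrist","w19.png");t=cap("top"); crop(t,150,130,350,280,4,"t19.png");
```

```text
0.02990663263459332
```

View pics/t19.png

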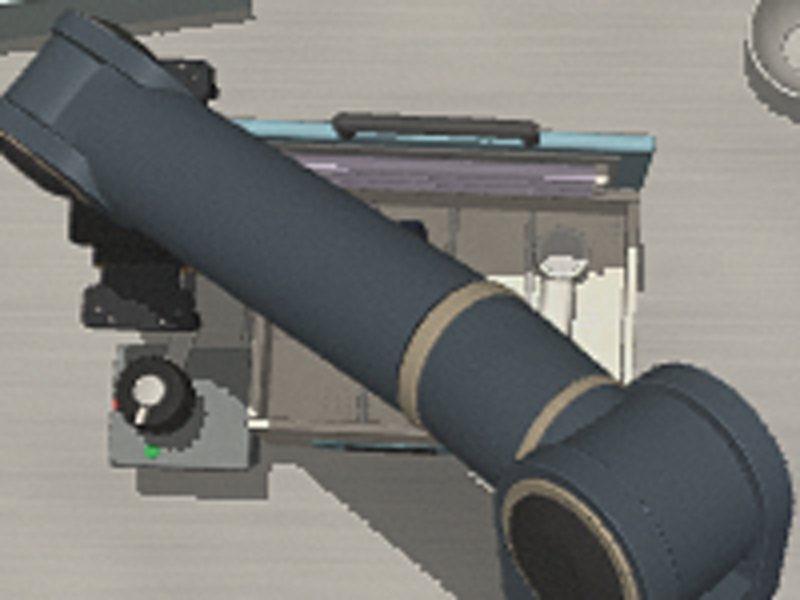

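View pics/w19.png

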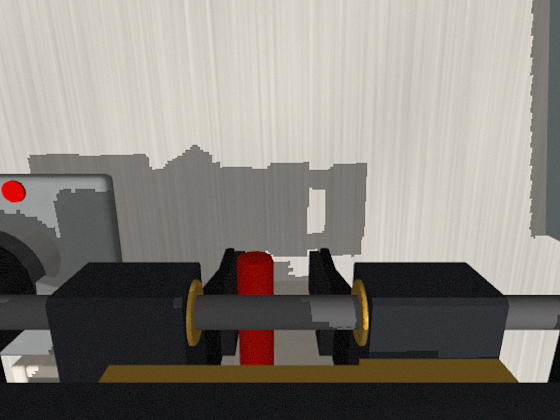

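Emit:
arm_command(
  steps=[
    [[0, 0, 0, 0, 0, 0], [0, 0, 0, 0, 0, 0], [0, 0, 0, 0, 0, 0], [0, 0, 0, 0, 0, 0], [0, 0, 0, 0, 0, 0], [0, 0, 0, 0, 0, 0], [0, 0, 0, 0, 0, 0], [0, 0, 0, 0, 0, 0]],
  ],
  grip=19,
)

```text
clock: 39.0
position: [0.6049, 0.305, 0.1177]
eef_rot: [-0.505, -0.494, 0.509, -0.492]
force: [-6.9, 1.2, -4.0]
opening: 0.0167
```

Run:
```python
from h import *
s=r.get_state();print(s["position"],s["force"],s["opening"])
w=cap("wrist","w20.png");t=cap("top"); crop(t,150,130,350,280,4,"t20.png");
```

```text
[0.60492798 0.30495378 0.11765151] [-6.91476525  1.23160277 -4.02625993] 0.01674362597088713
```

View pics/t20.png

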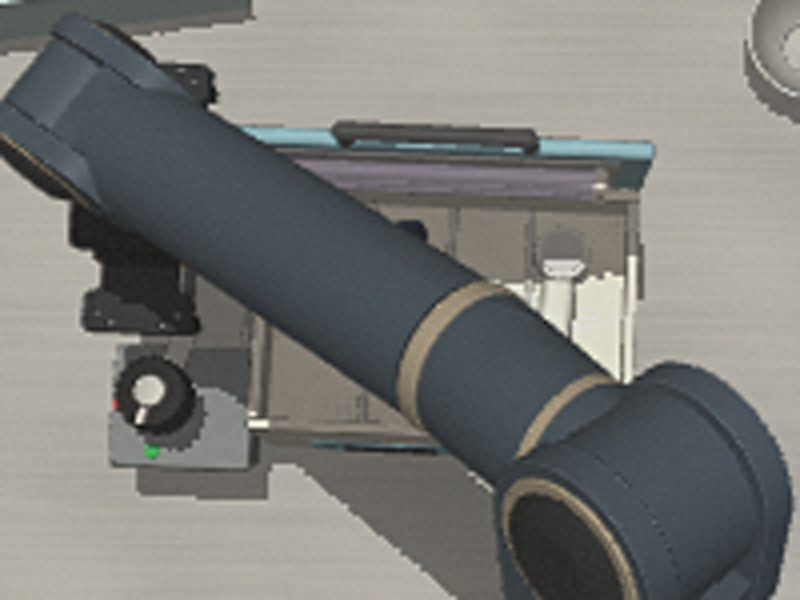

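View pics/w20.png

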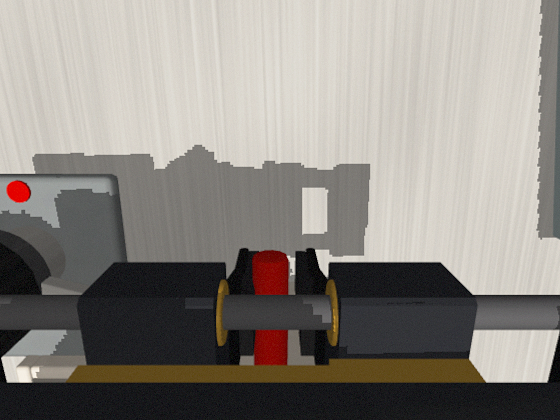

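Emit:
arm_command(
  steps=[
    [[0, 0, 0, 0, 0, 0], [0.001, 0, -0.001, 0, 0, 0], [0.001, 0, -0.001, 0, 0, 0], [0.001, 0, -0.001, 0, 0, 0], [0.001, 0, -0.001, 0, 0, 0], [0.001, 0, -0.001, 0, 0, 0], [0.001, 0, -0.001, 0, 0, 0], [0.001, 0, -0.001, 0, 0, 0]],
  ],
)

```text
clock: 39.77
position: [0.606, 0.3049, 0.1166]
eef_rot: [-0.505, -0.494, 0.509, -0.492]
force: [-5.5, 0.3, -4.3]
opening: 0.0164
```

Run:
```python
from h import *
s=r.get_state();print(s["position"],s["force"],s["opening"],inv(s["position"]))
w=cap("wrist","w21.png");t=cap("top"); crop(t,150,130,350,280,4,"t21.png");
```

```text
[0.60597033 0.30489897 0.11655796] [-5.49851947  0.30779833 -4.25857557] 0.01635841282738633 [0.0492659  0.20088444]
```

View pics/t21.png

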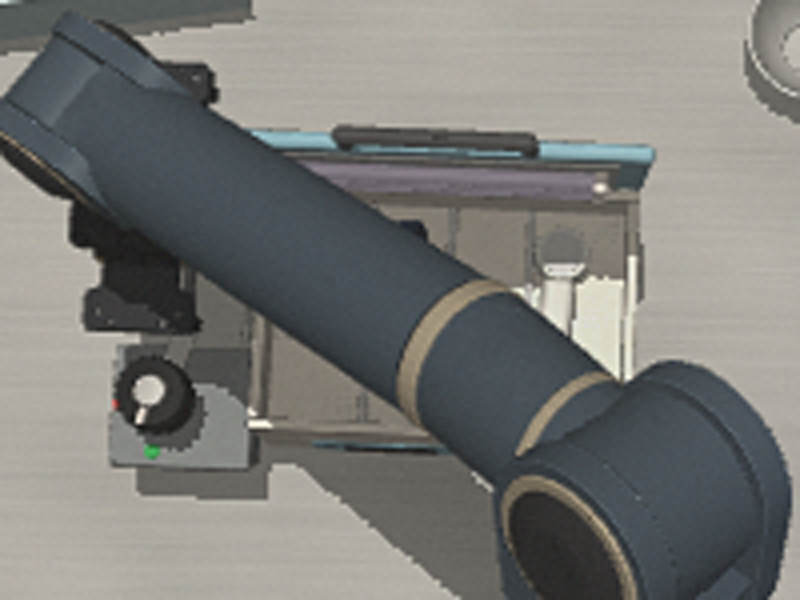

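Emit:
arm_command(
  steps=[
    [[0.0005, 0, -0.0005, 0, 0, 0], [0.001, 0, -0.001, 0, 0, 0], [0.0015, 0, -0.002, 0, 0, 0], [0.002, 0, -0.003, 0, 0, 0], [0.002, 0, -0.003, 0, 0, 0], [0.002, 0, -0.003, 0, 0, 0], [0.002, 0, -0.003, 0, 0, 0], [0.002, 0, -0.003, 0, 0, 0]],
  ],
)

```text
clock: 40.53
position: [0.6082, 0.3048, 0.1137]
eef_rot: [-0.505, -0.494, 0.509, -0.492]
force: [-6.2, -0.6, -4.5]
opening: 0.0166
```

Run:
```python
from h import *
s=r.get_state();print(s["position"],s["force"],s["opening"],inv(s["position"]))
w=cap("wrist","w22.png");t=cap("top"); crop(t,150,130,350,280,4,"t22.png"); 
# handle bar: project for lid angles at y=-.02
for th in (1.466,1.43,1.4,1.37,1.34,1.3,1.25): print(th,(proj(t,ch(.095-.225*np.cos(th)+.006*np.sin(th),-.02,.110+.225*np.sin(th)+.006*np.cos(th)))-[150,130])*4)
```

```text
[0.60815338 0.30482311 0.11370352] [-6.18823253 -0.56338291 -4.45039639] 0.016585979171445685 [0.05145023 0.20087082]
1.466 [465.30277265 121.23391369]
1.43 [464.75106368 133.82339623]
1.4 [464.30562423 144.37846726]
1.37 [463.87385997 154.97631858]
1.34 [463.45636313 165.60255219]
1.3 [462.92286953 179.79002988]
1.25 [462.29500339 197.50696783]
```

View pics/t22.png

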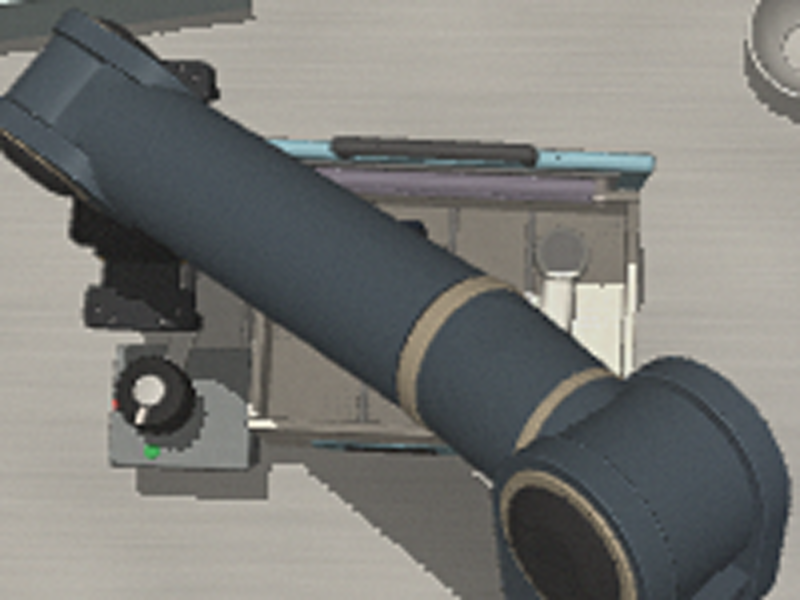

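View pics/w22.png

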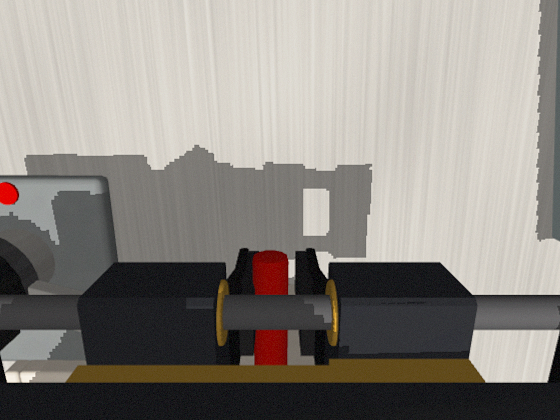

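Emit:
arm_command(
  steps=[
    [[0.0005, 0, -0.0005, 0, 0, 0], [0.001, 0, -0.001, 0, 0, 0], [0.0015, 0, -0.002, 0, 0, 0], [0.002, 0, -0.003, 0, 0, 0], [0.0025, 0, -0.0035, 0, 0, 0], [0.0025, 0, -0.0035, 0, 0, 0], [0.0025, 0, -0.0035, 0, 0, 0], [0.0025, 0, -0.0035, 0, 0, 0]],
  ],
)

```text
clock: 41.3
position: [0.6106, 0.3047, 0.1101]
eef_rot: [-0.505, -0.494, 0.509, -0.492]
force: [-5.7, -0.4, -4.1]
opening: 0.0166
```

Run:
```python
from h import *
s=r.get_state();print(s["position"],s["force"],s["opening"],inv(s["position"]))
w=cap("wrist","w23.png");t=cap("top"); crop(t,150,130,350,280,4,"t23.png");
```

```text
[0.6105528  0.30473263 0.11013167] [-5.70952636 -0.35686915 -4.07637964] 0.016641306266725553 [0.05385126 0.20084875]
```

View pics/t23.png

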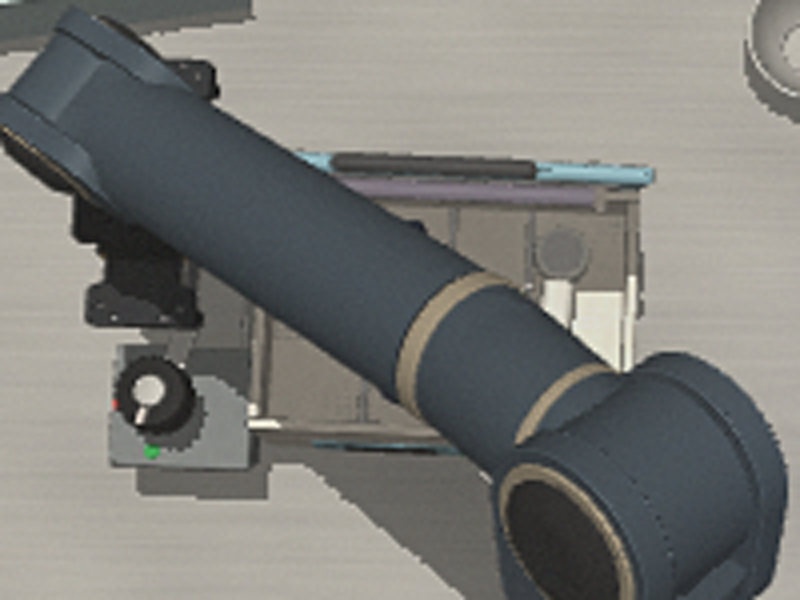

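View pics/w23.png

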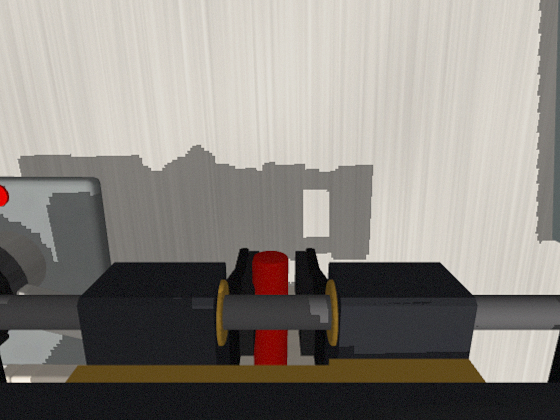

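Emit:
arm_command(
  steps=[
    [[0, 0, 0, 0, 0, 0], [0, 0, 0, 0, 0, 0], [0, 0, 0, 0, 0, 0], [0, 0, 0, 0, 0, 0], [0, 0, 0, 0, 0, 0], [0, 0, 0, 0, 0, 0], [0, 0, 0, 0, 0, 0], [0, 0, 0, 0, 0, 0]],
  ],
  grip=24,
)

```text
clock: 42.07
position: [0.6127, 0.3048, 0.1114]
eef_rot: [-0.507, -0.493, 0.508, -0.492]
force: [-6.2, 0.6, -4.5]
opening: 0.0208
```

Run:
```python
from h import *
s=r.get_state();print(s["position"],s["force"],s["opening"],inv(s["position"]))
w=cap("wrist","w24.png");t=cap("top"); crop(t,150,130,350,280,4,"t24.png");
```

```text
[0.6126607  0.30481398 0.11136787] [-6.17432668  0.56365354 -4.48652713] 0.020767668941110318 [0.05595598 0.20099013]
```

View pics/t24.png

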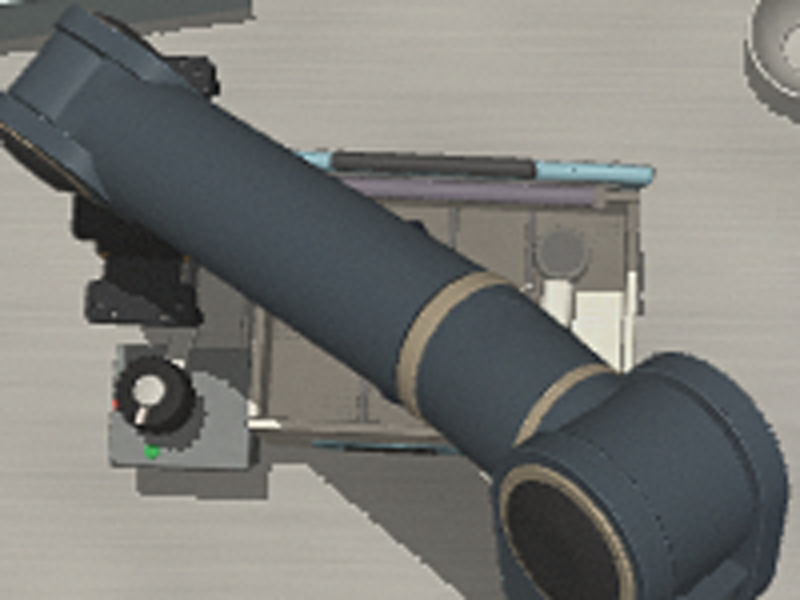

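View pics/w24.png

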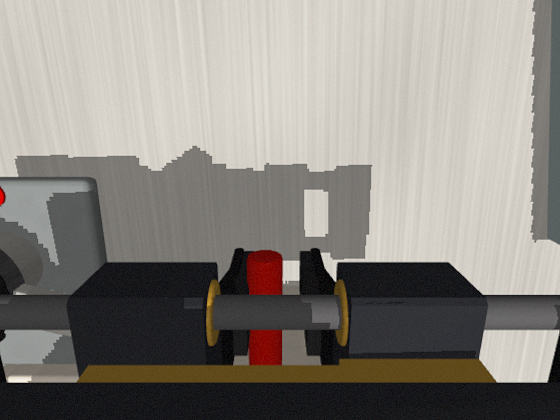

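Emit:
arm_command(
  steps=[
    [[0, 0, 0, 0, 0, 0], [-0.001, 0, 0, 0, 0, 0], [-0.002, 0, 0, 0, 0, 0], [-0.002, 0, 0, 0, 0, 0], [-0.002, 0, 0, 0, 0, 0], [-0.002, 0, 0, 0, 0, 0], [-0.002, 0, 0, 0, 0, 0], [-0.002, 0, 0, 0, 0, 0]],
  ],
)

```text
clock: 42.83
position: [0.612, 0.3048, 0.1122]
eef_rot: [0.508, 0.492, -0.507, 0.493]
force: [-2.7, 0.5, -1.1]
opening: 0.0206
```

Run:
```python
from h import *
s=r.get_state();print(s["position"],s["force"],s["opening"],inv(s["position"]))
w=cap("wrist","w25.png");t=cap("top"); crop(t,150,130,350,280,4,"t25.png");
```

```text
[0.61204627 0.30480513 0.11216633] [-2.72485953  0.4712707  -1.14538923] 0.020551589948666342 [0.05534205 0.20096377]
```

View pics/t25.png

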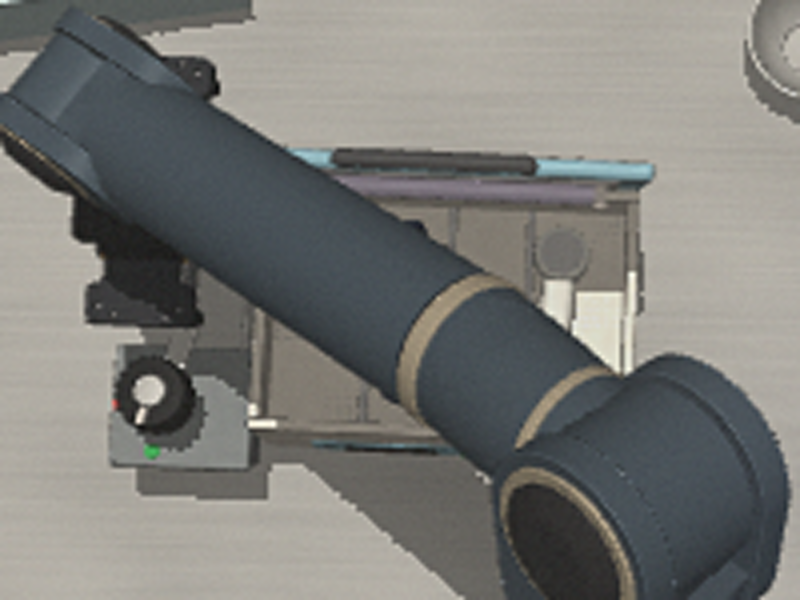

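View pics/w25.png

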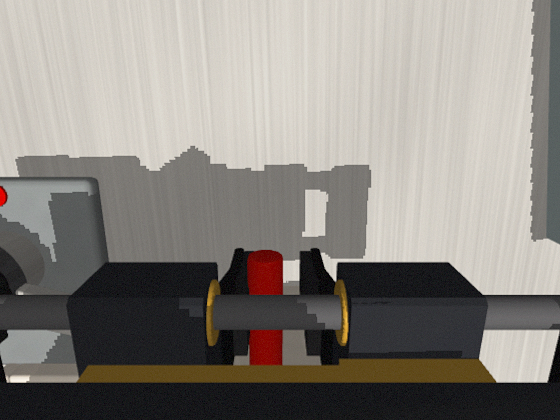

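Emit:
arm_command(
  steps=[
    [[0.001, 0, -0.001, 0, 0, 0], [0.002, 0, -0.002, 0, 0, 0], [0.003, 0, -0.003, 0, 0, 0], [0.0035, 0, -0.004, 0, 0, 0], [0.0035, 0, -0.004, 0, 0, 0], [0.0035, 0, -0.004, 0, 0, 0], [0.0035, 0, -0.004, 0, 0, 0], [0.0035, 0, -0.004, 0, 0, 0]],
  ],
)

```text
clock: 43.6
position: [0.6152, 0.3048, 0.1077]
eef_rot: [0.508, 0.492, -0.507, 0.492]
force: [-2.0, -0.7, -1.9]
opening: 0.0209
```

Emit:
arm_command(
  steps=[
    [[-0.001, 0, 0, 0, 0, 0], [-0.002, 0, 0, 0, 0, 0], [-0.003, 0, 0, 0, 0, 0], [-0.003, 0, 0, 0, 0, 0], [-0.003, 0, 0, 0, 0, 0], [-0.003, 0, 0, 0, 0, 0], [-0.003, 0, 0, 0, 0, 0], [-0.003, 0, 0, 0, 0, 0]],
  ],
)

```text
clock: 44.27
position: [0.6121, 0.3048, 0.1078]
eef_rot: [0.508, 0.492, -0.507, 0.492]
force: [0.3, 0.2, -0.2]
opening: 0.0209
```

Run:
```python
from h import *
s=r.get_state();print(s["position"],s["force"],s["opening"],inv(s["position"]))
w=cap("wrist","w26.png");t=cap("top"); crop(t,150,130,350,280,4,"t26.png");
```

```text
[0.61207604 0.30477124 0.10776739] [ 0.32022863  0.18925261 -0.24678865] 0.020914705790634727 [0.05537278 0.20093074]
```

View pics/t26.png

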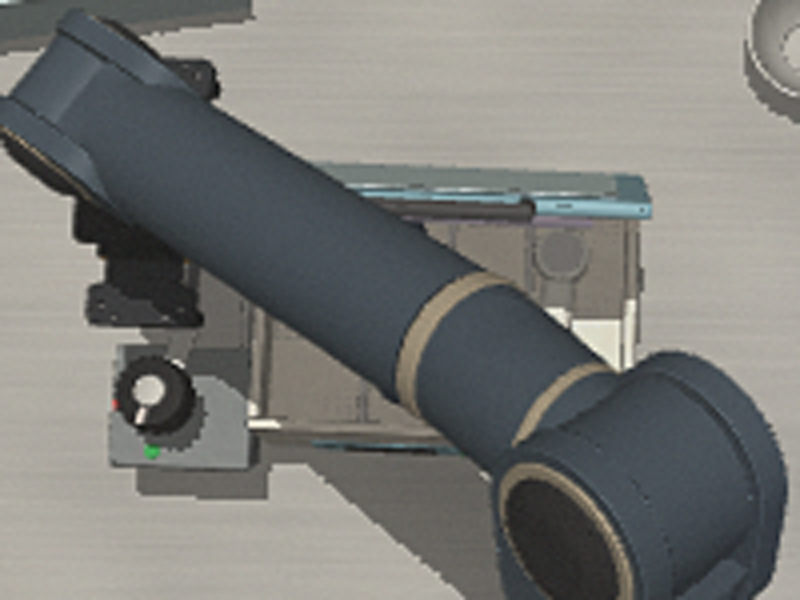

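View pics/w26.png

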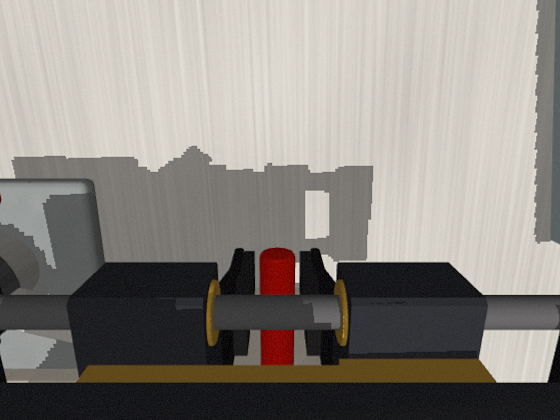

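Emit:
arm_command(
  steps=[
    [[0, 0, 0, 0, 0, 0], [0, 0, 0, 0, 0, 0], [0, 0, 0, 0, 0, 0], [0, 0, 0, 0, 0, 0], [0, 0, 0, 0, 0, 0], [0, 0, 0, 0, 0, 0], [0, 0, 0, 0, 0, 0], [0, 0, 0, 0, 0, 0]],
  ],
  grip=12,
  squeeze=20,
)

```text
clock: 45.03
position: [0.6128, 0.3048, 0.108]
eef_rot: [0.508, 0.492, -0.507, 0.493]
force: [4.6, 1.5, -2.1]
opening: 0.0121
```

Run:
```python
from h import *
s=r.get_state();print(s["position"],s["force"],s["opening"],inv(s["position"]))
t=cap("top"); crop(t,150,130,350,280,4,"t27.png"); w=cap("wrist","w27.png")
```

```text
[0.61277499 0.30484793 0.10795654] [ 4.63917101  1.53705108 -2.11553437] 0.012072994678013238 [0.05606925 0.20102733]
```

View pics/t27.png

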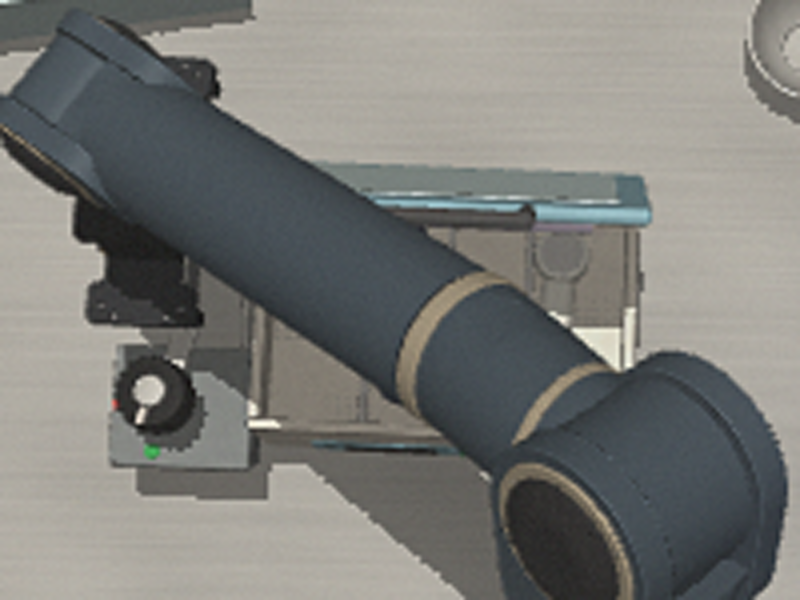

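Emit:
arm_command(
  steps=[
    [[-0.001, 0, 0.001, 0, 0, 0], [-0.002, 0, 0.0025, 0, 0, 0], [-0.003, 0, 0.004, 0, 0, 0], [-0.004, 0, 0.0055, 0, 0, 0], [-0.005, 0, 0.007, 0, 0, 0], [-0.005, 0, 0.007, 0, 0, 0], [-0.005, 0, 0.007, 0, 0, 0], [-0.005, 0, 0.007, 0, 0, 0]],
  ],
)

```text
clock: 45.8
position: [0.6067, 0.305, 0.1147]
eef_rot: [-0.507, -0.493, 0.507, -0.492]
force: [3.4, 1.8, -2.0]
opening: 0.0117
```

Run:
```python
from h import *
s=r.get_state();print(s["position"],s["force"],s["opening"],inv(s["position"]))
t=cap("top"); crop(t,150,130,350,280,4,"t28.png"); w=cap("wrist","w28.png")
```

```text
[0.60673348 0.30497372 0.1146566 ] [ 3.4109121   1.77009337 -2.04679793] 0.011708188200892092 [0.05002661 0.2009809 ]
```

View pics/t28.png

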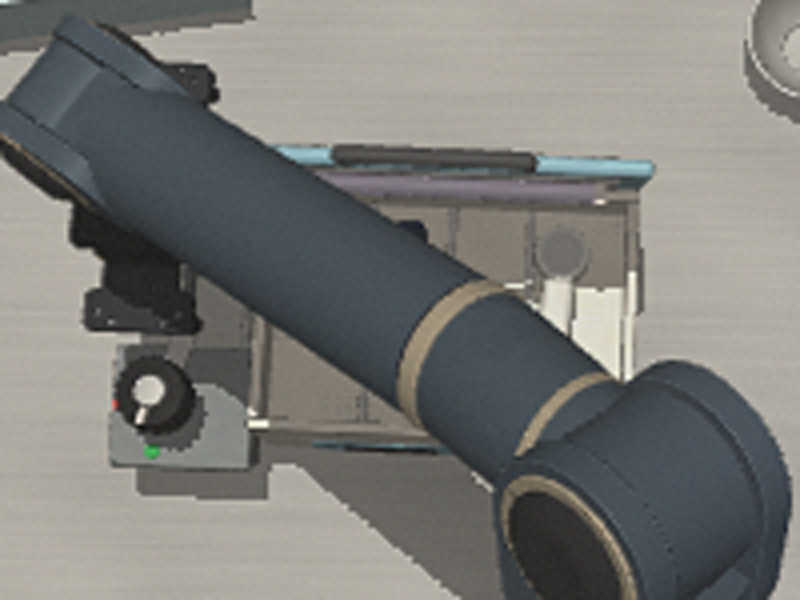

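Emit:
arm_command(
  steps=[
    [[0, 0, 0, 0, 0, 0], [0, 0, 0, 0, 0, 0], [0, 0, 0, 0, 0, 0], [0, 0, 0, 0, 0, 0], [0, 0, 0, 0, 0, 0], [0, 0, 0, 0, 0, 0], [0, 0, 0, 0, 0, 0], [0, 0, 0, 0, 0, 0]],
  ],
  grip=24,
)

```text
clock: 46.57
position: [0.6069, 0.3048, 0.1148]
eef_rot: [-0.507, -0.492, 0.507, -0.492]
force: [-0.6, 0.2, 0.4]
opening: 0.0208
```

Run:
```python
from h import *
s=r.get_state();print(s["position"],s["force"],s["opening"],inv(s["position"]))
t=cap("top"); crop(t,150,130,350,280,4,"t29.png"); w=cap("wrist","w29.png")
```

```text
[0.60692949 0.30479745 0.11478755] [-0.64610133  0.16215197  0.3646111 ] 0.02083464540571304 [0.05022757 0.20081029]
```

View pics/t29.png

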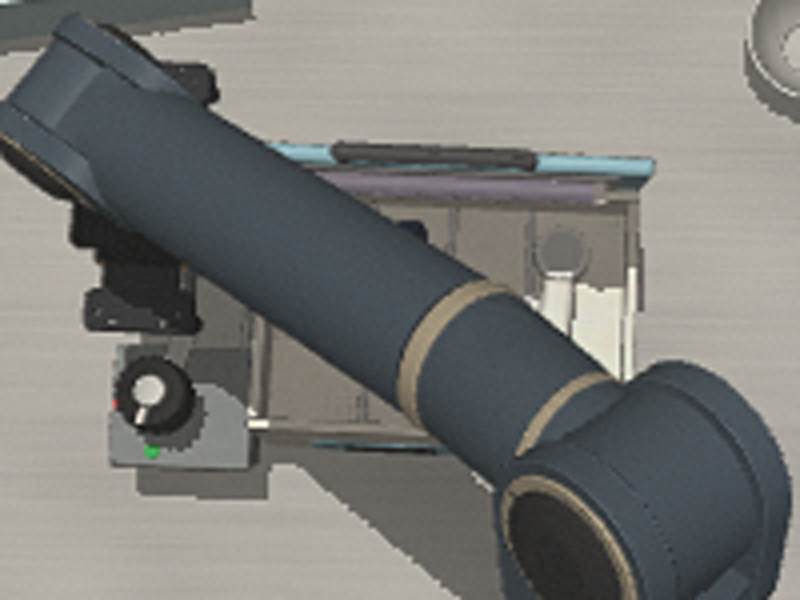

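View pics/w29.png

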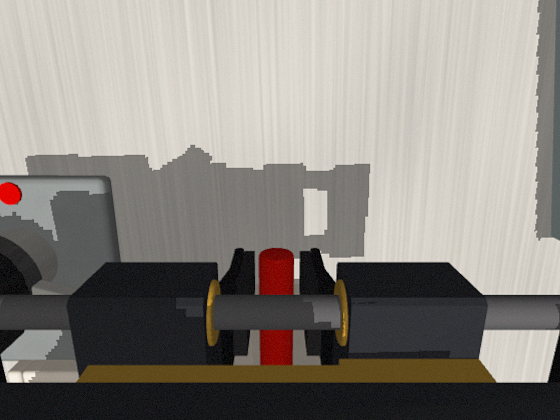

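Emit:
arm_command(
  steps=[
    [[0, 0, 0, 0, 0, 0], [0, 0, 0, 0, 0, 0], [0, 0, 0, 0, 0, 0], [0, 0, 0, 0, 0, 0], [0, 0, 0, 0, 0, 0], [0, 0, 0, 0, 0, 0], [0, 0, 0, 0, 0, 0], [0, 0, 0, 0, 0, 0]],
  ],
)

```text
clock: 47.33
position: [0.607, 0.3048, 0.1148]
eef_rot: [0.507, 0.492, -0.507, 0.492]
force: [1.0, -0.0, 0.4]
opening: 0.0207
```

Run:
```python
from h import *
t=cap("top"); a=cap("wrist","w30.png")
p=cv2.imread("pics/w29.png"); 
def pin(f):
    m=f.astype(int);k=(m[:,:,2]>120)&(m[:,:,1]<60)&(m[:,:,0]<60);k[:245]=0;k[292:]=0;ys,xs=np.nonzero(k);return xs.min(),xs.max(),ys.min()
print(pin(p),pin(a["frame"]))
crop(t,150,130,350,280,4,"t30.png")
```

```text
(np.int64(263), np.int64(293), np.int64(259)) (np.int64(263), np.int64(293), np.int64(259))
```

View pics/t30.png

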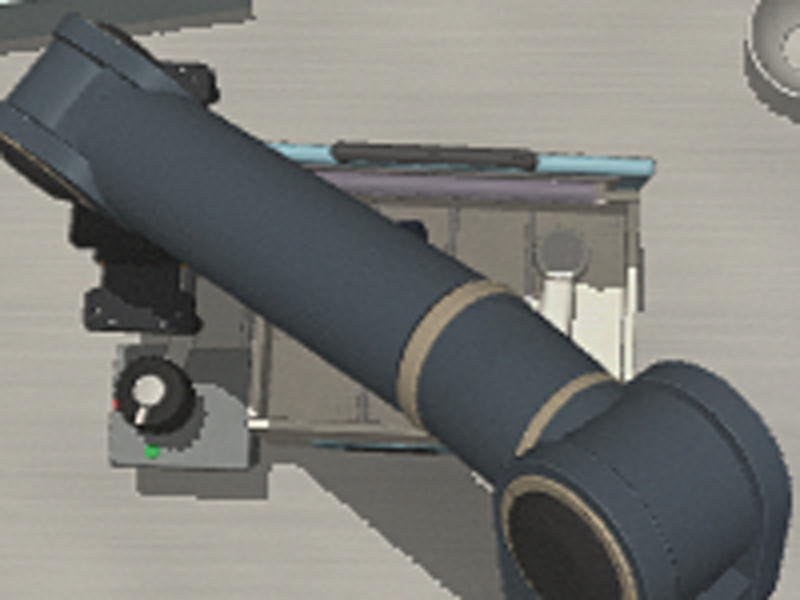

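Emit:
arm_command(
  steps=[
    [[0, 0, 0.01, 0, 0, 0], [0, 0, 0.03, 0, 0, 0], [0, 0, 0.06, 0, 0, 0], [0, 0, 0.1, 0, 0, 0], [0, 0, 0.14, 0, 0, 0], [0, 0, 0.18, 0, 0, 0], [0, 0, 0.22, 0, 0, 0], [0, 0, 0.26, 0, 0, 0]],
  ],
)

```text
clock: 48.1
position: [0.6064, 0.3047, 0.378]
eef_rot: [0.508, 0.492, -0.507, 0.493]
force: [1.0, 0.3, -0.6]
opening: 0.0206
```

Emit:
arm_command(
  steps=[
    [[0, 0, 0.03, 0, 0, 0], [0, -0.02, 0.04, 0, 0, 0], [0, -0.06, 0.04, 0, 0, 0], [0, -0.1, 0.04, 0, 0, 0], [0.001, -0.14, 0.04, 0, 0, 0], [0.002, -0.17, 0.04, 0, 0, 0], [0.004, -0.2, 0.04, 0, 0, 0], [0.004, -0.2, 0.04, 0, 0, 0]],
  ],
  grip=46,
)

```text
clock: 48.77
position: [0.6126, 0.0964, 0.4154]
eef_rot: [-0.509, -0.488, 0.511, -0.491]
force: [1.2, -0.3, -0.9]
opening: 0.0398
```

Run:
```python
from h import *
s=r.get_state();print(s["position"],s["force"],s["opening"],inv(s["position"]),s["joints"].round(2))
t=cap("top","t31.png"); w=cap("wrist","w31.png"); c=cap("scene","s31.png")
```

```text
[0.61262533 0.09640661 0.41535296] [ 1.16400705 -0.34891578 -0.86023819] 0.03983626401855191 [ 0.06185943 -0.00733361] [ 0.36  0.39 -0.85  1.34  0.3   1.54 -0.51]
```

View pics/w31.png

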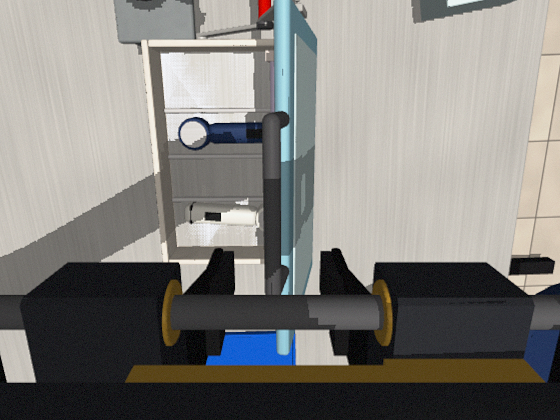

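View pics/s31.png

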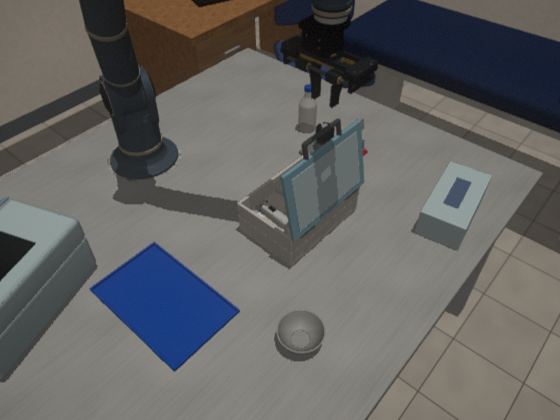

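Emit:
arm_command(
  steps=[
    [[-0.003, 0, -0.01, 0, 0, 0], [-0.003, 0, -0.025, 0, 0, 0], [-0.003, 0, -0.04, 0, 0, 0], [-0.003, 0, -0.055, 0, 0, 0], [-0.003, 0, -0.07, 0, 0, 0], [-0.003, 0, -0.085, 0, 0, 0], [-0.003, 0, -0.095, 0, 0, 0], [-0.003, 0, -0.102, 0, 0, 0]],
  ],
)

```text
clock: 49.58
position: [0.6072, 0.1065, 0.3119]
eef_rot: [-0.507, -0.494, 0.507, -0.493]
force: [-0.3, 0.3, -0.1]
opening: 0.04
```

Emit:
arm_command(
  steps=[
    [[0, 0, 0, 0, 0, 0], [0, 0, 0, 0, 0, 0], [0, 0, 0, 0, 0, 0], [0, 0, 0, 0, 0, 0], [0, 0, 0, 0, 0, 0], [0, 0, 0, 0, 0, 0], [0, 0, 0, 0, 0, 0], [0, 0, 0, 0, 0, 0]],
  ],
  grip=5,
  squeeze=20,
)

```text
clock: 50.25
position: [0.6082, 0.1049, 0.3135]
eef_rot: [0.508, 0.492, -0.507, 0.493]
force: [-0.4, -0.2, 4.0]
opening: 0.0109
```

Run:
```python
from h import *
s=r.get_state();print(s["position"],s["force"],s["opening"],inv(s["position"]),s["joints"].round(2))
w=cap("wrist","w32.png"); c=cap("scene","s32.png")
```

```text
[0.60822149 0.10494877 0.3134511 ] [-0.39171323 -0.22770366  3.95369239] 0.010921105966184503 [0.05721396 0.00107958] [ 0.36  0.43 -0.84  1.52  0.33  1.34 -0.55]
```

View pics/w32.png

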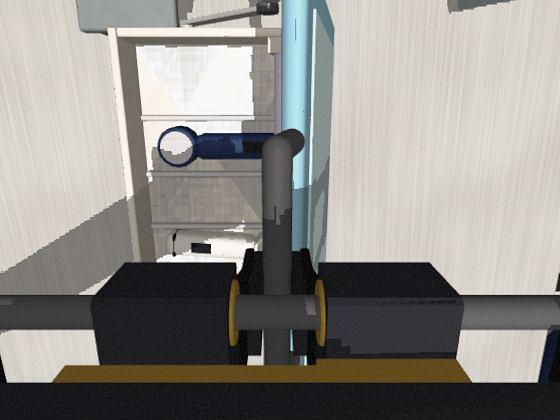

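Run:
```python
import numpy as np
f=lambda t:np.array([.095-.225*np.cos(t)+.006*np.sin(t),-.0285*(.095-.225*np.cos(t)+.006*np.sin(t)),.225*np.sin(t)+.006*np.cos(t)])
th=[1.375,1.36,1.33,1.29,1.25,1.21,1.16,1.11,1.06, 1.01,.96,.91,.86,.81,.76,.71,.66, .61,.56,.51,.46,.41,.36,.32,.28, .245,.21,.175,.14,.11,.08,.055,.03,.015,0,-.005]
for b in (0,8,16,24,32):
  print([ (f(th[i])-f(th[b])).round(4).tolist() for i in range(b+1,min(b+9,len(th)))])
```

```text
[[-0.0033, 0.0001, -0.0006], [-0.0099, 0.0003, -0.0019], [-0.0187, 0.0005, -0.004], [-0.0274, 0.0008, -0.0065], [-0.0359, 0.001, -0.0092], [-0.0465, 0.0013, -0.0132], [-0.0568, 0.0016, -0.0177], [-0.0669, 0.0019, -0.0227]]
[[-0.0098, 0.0003, -0.0055], [-0.0194, 0.0006, -0.0115], [-0.0286, 0.0008, -0.0179], [-0.0375, 0.0011, -0.0248], [-0.046, 0.0013, -0.0321], [-0.0542, 0.0015, -0.0399], [-0.062, 0.0018, -0.048], [-0.0693, 0.002, -0.0565]]
[[-0.0069, 0.0002, -0.0089], [-0.0134, 0.0004, -0.0181], [-0.0194, 0.0006, -0.0276], [-0.0249, 0.0007, -0.0374], [-0.0299, 0.0009, -0.0475], [-0.0344, 0.001, -0.0578], [-0.0376, 0.0011, -0.0662], [-0.0405, 0.0012, -0.0747]]
[[-0.0022, 0.0001, -0.0076], [-0.0042, 0.0001, -0.0152], [-0.0059, 0.0002, -0.0229], [-0.0074, 0.0002, -0.0306], [-0.0084, 0.0002, -0.0373], [-0.0092, 0.0003, -0.044], [-0.0098, 0.0003, -0.0496], [-0.0101, 0.0003, -0.0552]]
[[-0.0002, 0.0, -0.0034], [-0.0003, 0.0, -0.0067], [-0.0003, 0.0, -0.0079]]
```

Emit:
arm_command(
  steps=[
    [[-0.0033, 0, -0.0006, 0, 0, 0], [-0.01, 0.0003, -0.002, 0, 0, 0], [-0.0187, 0.0005, -0.004, 0, 0, 0], [-0.0274, 0.0008, -0.0065, 0, 0, 0], [-0.036, 0.001, -0.009, 0, 0, 0], [-0.0465, 0.0013, -0.013, 0, 0, 0], [-0.057, 0.0016, -0.0177, 0, 0, 0], [-0.067, 0.0019, -0.0227, 0, 0, 0]],
  ],
)

```text
clock: 51.02
position: [0.5396, 0.1072, 0.2896]
eef_rot: [0.507, 0.493, -0.507, 0.492]
force: [1.0, 2.1, 1.0]
opening: 0.0111
```

Run:
```python
from h import *
s=r.get_state();print(s["position"],s["force"],s["opening"],s["joints"].round(2))
w=cap("top","t33.png"); c=cap("scene","s33.png")
```

```text
[0.53963023 0.10719392 0.28955144] [1.01048864 2.1222162  0.99471063] 0.011067162899139503 [ 0.43  0.33 -0.88  1.71  0.26  1.23 -0.55]
```

View pics/s33.png

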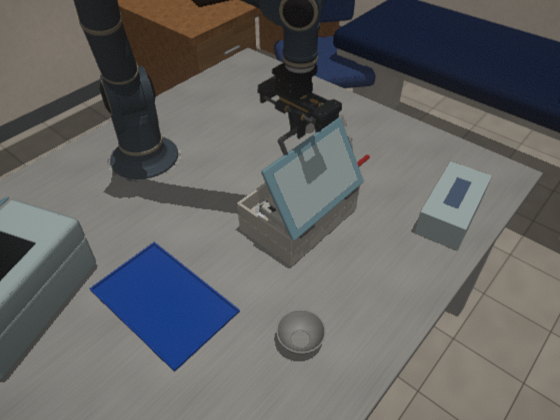

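Lid is following the grip smoothly. Continue.

Emit:
arm_command(
  steps=[
    [[-0.0098, 0.0003, -0.0055, 0, 0, 0], [-0.0194, 0.0006, -0.0115, 0, 0, 0], [-0.0286, 0.0008, -0.018, 0, 0, 0], [-0.0375, 0.001, -0.025, 0, 0, 0], [-0.046, 0.0013, -0.032, 0, 0, 0], [-0.054, 0.0015, -0.04, 0, 0, 0], [-0.062, 0.0018, -0.048, 0, 0, 0], [-0.0693, 0.002, -0.0565, 0, 0, 0]],
  ],
)

```text
clock: 51.78
position: [0.4718, 0.1093, 0.2335]
eef_rot: [0.508, 0.492, -0.507, 0.493]
force: [1.9, 2.4, -0.6]
opening: 0.0114
```

Emit:
arm_command(
  steps=[
    [[-0.007, 0, -0.009, 0, 0, 0], [-0.0134, 0.0003, -0.018, 0, 0, 0], [-0.0194, 0.0005, -0.0276, 0, 0, 0], [-0.025, 0.0007, -0.0374, 0, 0, 0], [-0.03, 0.0009, -0.0475, 0, 0, 0], [-0.0344, 0.001, -0.058, 0, 0, 0], [-0.0376, 0.001, -0.066, 0, 0, 0], [-0.0405, 0.001, -0.0747, 0, 0, 0]],
  ],
)

```text
clock: 52.45
position: [0.4314, 0.1105, 0.1582]
eef_rot: [0.508, 0.493, -0.507, 0.492]
force: [3.2, 4.4, 0.2]
opening: 0.0114
```

Emit:
arm_command(
  steps=[
    [[-0.0022, 0, -0.0076, 0, 0, 0], [-0.0042, 0, -0.015, 0, 0, 0], [-0.006, 0, -0.023, 0, 0, 0], [-0.0074, 0, -0.0306, 0, 0, 0], [-0.0084, 0, -0.037, 0, 0, 0], [-0.0092, 0.0003, -0.044, 0, 0, 0], [-0.0098, 0.0003, -0.05, 0, 0, 0], [-0.01, 0.0003, -0.055, 0, 0, 0]],
  ],
)

```text
clock: 53.12
position: [0.4223, 0.1108, 0.1034]
eef_rot: [0.508, 0.492, -0.506, 0.493]
force: [3.9, 4.1, -0.3]
opening: 0.0111
```

Run:
```python
from h import *
s=r.get_state();print(s["position"],s["force"],s["opening"],s["joints"].round(2))
w=cap("top","t34.png"); c=cap("scene","s34.png")
```

```text
[0.4223473  0.11079079 0.10341524] [ 3.90643889  4.14305259 -0.33813177] 0.011115043790174353 [ 0.36  0.36 -0.84  2.16  0.38  0.77 -0.76]
```

View pics/s34.png

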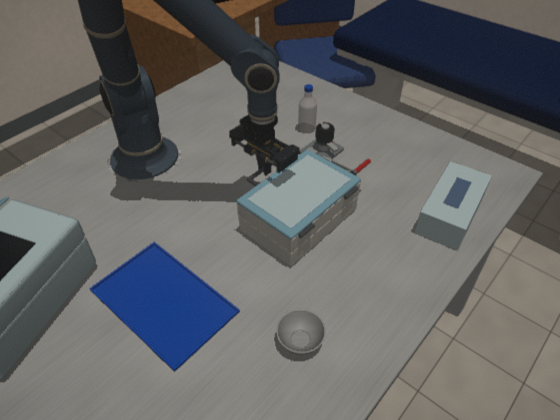

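Emit:
arm_command(
  steps=[
    [[0, 0, -0.0015, 0, 0, 0], [0, 0, -0.003, 0, 0, 0], [0, 0, -0.0045, 0, 0, 0], [0, 0, -0.006, 0, 0, 0], [0, 0, -0.007, 0, 0, 0], [0, 0, -0.008, 0, 0, 0], [0, 0, -0.008, 0, 0, 0], [0, 0, -0.008, 0, 0, 0]],
  ],
)

```text
clock: 53.88
position: [0.4224, 0.1107, 0.0982]
eef_rot: [0.508, 0.491, -0.507, 0.494]
force: [-4.7, 0.2, 28.7]
opening: 0.0114
```

Emit:
arm_command(
  steps=[
    [[0, 0, 0.002, 0, 0, 0], [0, 0, 0.002, 0, 0, 0], [0, 0, 0.002, 0, 0, 0], [0, 0, 0.002, 0, 0, 0], [0, 0, 0.002, 0, 0, 0], [0, 0, 0.002, 0, 0, 0], [0, 0, 0.002, 0, 0, 0], [0, 0, 0.002, 0, 0, 0]],
  ],
  grip=34,
)

```text
clock: 54.55
position: [0.421, 0.1099, 0.0977]
eef_rot: [-0.507, -0.493, 0.508, -0.492]
force: [-0.1, 0.1, -0.3]
opening: 0.0293
```

Emit:
arm_command(
  steps=[
    [[0, 0, 0.02, 0, 0, 0], [0, 0, 0.04, 0, 0, 0], [0, 0, 0.07, 0, 0, 0], [0, 0, 0.1, 0, 0, 0], [0, 0, 0.13, 0, 0, 0], [0.01, 0.03, 0.15, 0, 0, 0.1], [0.02, 0.06, 0.15, 0, 0, 0.2], [0.03, 0.09, 0.15, 0, 0, 0.3]],
  ],
)

```text
clock: 55.22
position: [0.4527, 0.2006, 0.2497]
eef_rot: [0.429, 0.562, -0.427, 0.564]
force: [0.4, -0.7, -0.4]
opening: 0.0296
```

Run:
```python
from h import *
s=r.get_state();print(s["position"],s["force"],s["opening"],s["joints"].round(2),Ro.from_quat(s["eef_rot"]).as_matrix()[:,1].round(3))
t=cap("top"); crop(t,150,150,330,270,4,"t35.png"); c=cap("scene"); crop(c,230,80,390,270,4,"s35.png")
```

```text
[0.45265977 0.20056542 0.24968791] [ 0.43796842 -0.71023493 -0.43900277] 0.029640433549152773 [ 0.35  0.29 -1.01  1.88  0.27  1.12 -0.49] [0.963 0.268 0.004]
```

View pics/t35.png

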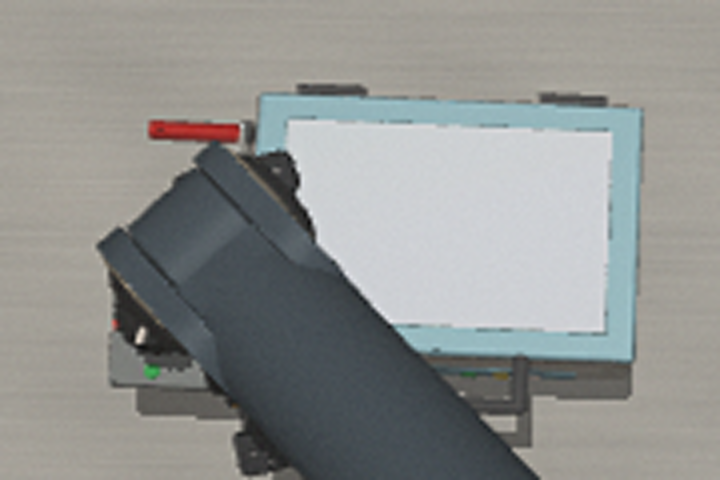

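View pics/s35.png

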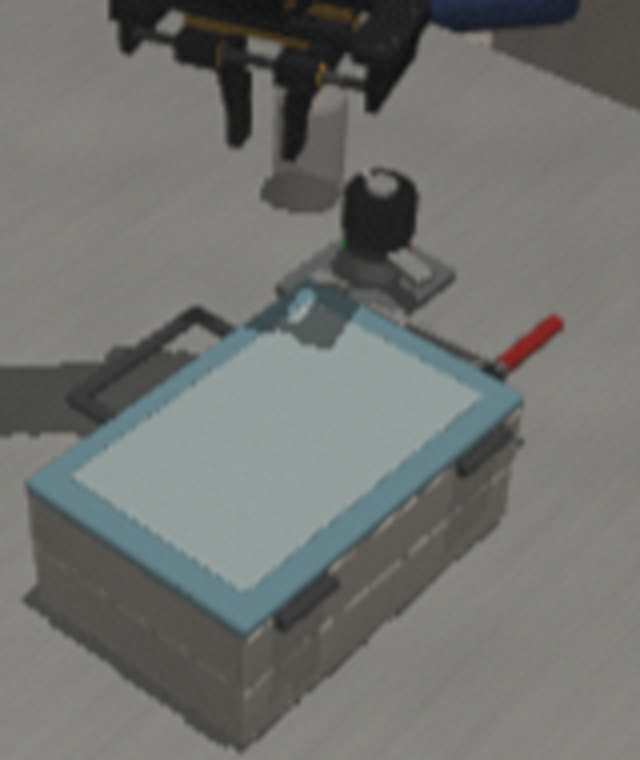

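Emit:
arm_command(
  steps=[
    [[0.004, 0.02, 0, 0, 0, 0.12], [0.008, 0.04, 0, 0, 0, 0.24], [0.012, 0.06, 0, 0, 0, 0.36], [0.016, 0.08, 0, 0, 0, 0.48], [0.022, 0.1, 0, 0, 0, 0.6], [0.0255, 0.109, 0, 0, 0, 0.72], [0.0255, 0.109, 0, 0, 0, 0.84], [0.0255, 0.109, 0, 0, 0, 0.9]],
  ],
  grip=100,
)

```text
clock: 55.98
position: [0.4764, 0.309, 0.2472]
eef_rot: [0.139, 0.694, -0.139, 0.693]
force: [0.0, -0.1, 0.0]
opening: 0.0753
```

Emit:
arm_command(
  steps=[
    [[0, 0, 0, 0, 0, 0], [0, 0, -0.01, 0, 0, 0], [0, 0, -0.03, 0, 0, 0], [0, 0, -0.05, 0, 0, 0], [0, 0, -0.07, 0, 0, 0], [0, 0, -0.09, 0, 0, 0], [0, 0, -0.105, 0, 0, 0], [0, 0, -0.107, 0, 0, 0]],
  ],
)

```text
clock: 56.65
position: [0.4754, 0.3069, 0.1376]
eef_rot: [0.14, 0.694, -0.143, 0.692]
force: [-0.5, -0.5, -0.3]
opening: 0.087
```

Run:
```python
from h import *
s=r.get_state();print(s["position"],s["force"],s["opening"],s["joints"].round(2),Ro.from_quat(s["eef_rot"]).as_matrix()[:,1].round(3))
w=cap("wrist","w36.png")
```

```text
[0.47544583 0.30685436 0.13761661] [-0.4564895  -0.54208365 -0.27422468] 0.08695141157318764 [ 0.11  0.62 -1.07  1.84  0.62  1.07 -0.03] [ 0.391  0.92  -0.005]
```

View pics/w36.png

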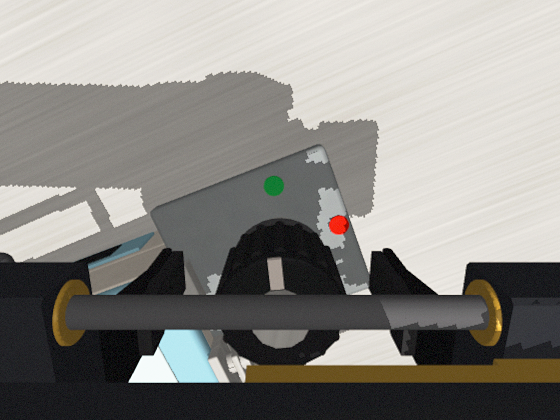

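Emit:
arm_command(
  steps=[
    [[0, 0, 0, 0, 0, 0], [0, 0, 0, 0, 0, 0], [0, 0, 0, 0, 0, 0], [0, 0, 0, 0, 0, 0], [0, 0, 0, 0, 0, 0], [0, 0, 0, 0, 0, 0], [0, 0, 0, 0, 0, 0], [0, 0, 0, 0, 0, 0]],
  ],
  grip=30,
  squeeze=30,
)

```text
clock: 57.37
position: [0.4764, 0.3081, 0.1411]
eef_rot: [0.14, 0.693, -0.142, 0.693]
force: [-1.3, -2.9, 4.6]
opening: 0.0498
```

Emit:
arm_command(
  steps=[
    [[0, 0, 0, 0, 0, -0.08], [0, 0, 0, 0, 0, -0.16], [0, 0, 0, 0, 0, -0.25], [0, 0, 0, 0, 0, -0.34], [0, 0, 0, 0, 0, -0.43], [0, 0, 0, 0, 0, -0.52], [0, 0, 0, 0, 0, -0.6], [0, 0, 0, 0, 0, -0.68]],
  ],
)

```text
clock: 58.03
position: [0.4774, 0.3092, 0.1411]
eef_rot: [0.365, 0.605, -0.364, 0.606]
force: [2.1, 0.3, -0.2]
opening: 0.0495
```

Emit:
arm_command(
  steps=[
    [[0, 0, 0, 0, 0, -0.08], [0, 0, 0, 0, 0, -0.16], [0, 0, 0, 0, 0, -0.25], [0, 0, 0, 0, 0, -0.34], [0, 0, 0, 0, 0, -0.43], [0, 0, 0, 0, 0, -0.52], [0, 0, 0, 0, 0, -0.6], [0, 0, 0, 0, 0, -0.65]],
  ],
)

```text
clock: 58.7
position: [0.4788, 0.3096, 0.1411]
eef_rot: [0.54, 0.458, -0.537, 0.459]
force: [3.6, -0.7, -2.9]
opening: 0.0494
```

Run:
```python
from h import *
s=r.get_state();print(s["position"],s["force"],s["ft_torque"],s["opening"],s["joints"].round(2),Ro.from_quat(s["eef_rot"]).as_matrix()[:,1].round(3))
w=cap("wrist","w37.png")
```

```text
[0.47876904 0.30958561 0.1411465 ] [ 3.62339686 -0.66372625 -2.89604521] [ 0.09151743 -0.80608834  1.15732637] 0.049378037662101734 [-0.08  0.49 -0.75  1.84  0.41  0.96 -1.17] [ 0.987 -0.161  0.004]
```

View pics/w37.png

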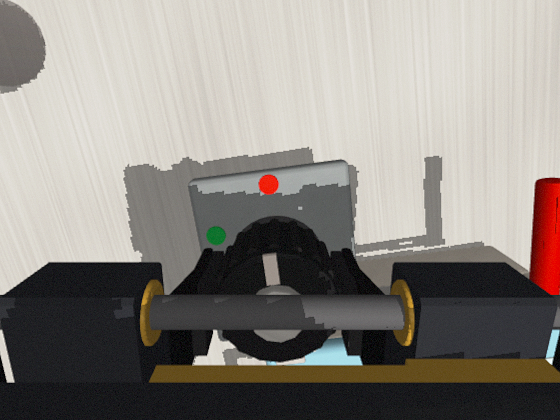

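Emit:
arm_command(
  steps=[
    [[0, 0, 0, 0, 0, 0.015], [0, 0, 0, 0, 0, 0.015], [0, 0, 0, 0, 0, 0.015], [0, 0, 0, 0, 0, 0.015], [0, 0, 0, 0, 0, 0.015], [0, 0, 0, 0, 0, 0.015], [0, 0, 0, 0, 0, 0.015], [0, 0, 0, 0, 0, 0.015]],
  ],
  grip=100,
)

```text
clock: 59.42
position: [0.4767, 0.309, 0.1409]
eef_rot: [0.535, 0.462, -0.535, 0.462]
force: [0.1, 0.2, -0.5]
opening: 0.086
```

Emit:
arm_command(
  steps=[
    [[0, 0, 0.03, 0, 0, 0], [0, 0, 0.06, 0, 0, 0], [0, 0, 0.1, 0, 0, 0], [0, 0, 0.14, 0, 0, 0], [0, 0.03, 0.17, 0, 0, 0], [0, 0.06, 0.18, 0, 0, 0], [0, 0.1, 0.18, 0, 0, 0], [0, 0.13, 0.18, 0, 0, 0]],
  ],
)

```text
clock: 60.08
position: [0.4766, 0.4416, 0.3224]
eef_rot: [0.536, 0.463, -0.534, 0.462]
force: [0.2, 0.2, 0.1]
opening: 0.0872
```

Run:
```python
from h import *
s=r.get_state();print(s["position"],s["force"],s["opening"])
t=cap("top","t38.png"); w=cap("wrist","w38.png"); crop(t,150,150,330,270,4,"t38c.png"); c=cap("scene","s38.png")
```

```text
[0.47658884 0.44159761 0.32244736] [0.20720693 0.1723347  0.10608801] 0.0871713797923028
```

View pics/t38.png

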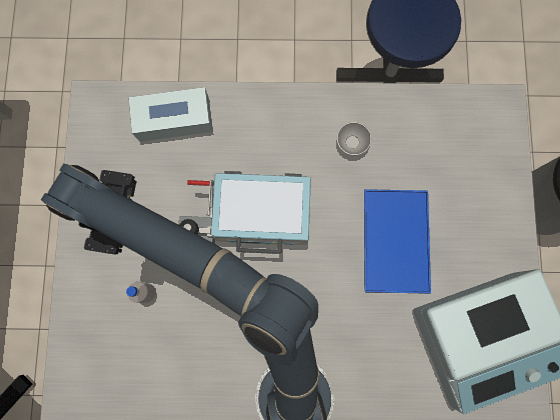

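View pics/t38c.png

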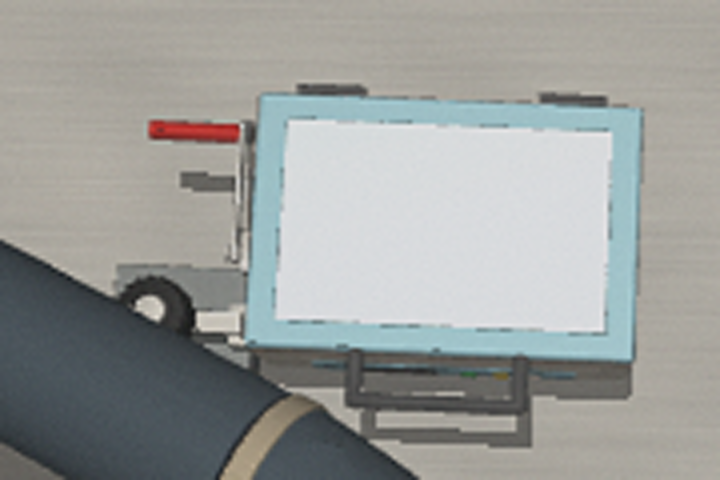

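View pics/s38.png

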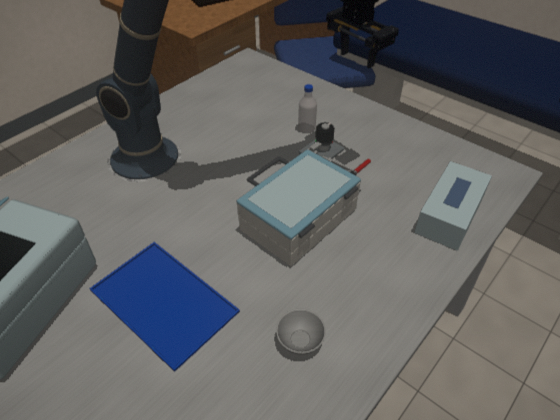

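Run:
```python
from h import *
print(r.close_job()); print(r.get_state()["clock"])
```

```text
the job is handed in; nothing more can be done
None
the job is handed in; nothing more can be done
```

The job is done and handed in at about 60 s. Only two applicators were present: white app1 is in bay 4 and navy app4 in bay 2.

- **Sequence:** I turned the lock ring to green and raised the lid until the stay locked. Then I laid both applicators flat, lengthways and clear of the bars, and pushed the knee pin past its lock point. I lowered the lid by its handle until shut and turned the ring to its stop at the red mark.
- **Last checks:** With the gripper clear, the tray was empty and the lid was back at its starting height. The claw lay over the lug, and the bottle and bowl were where they began. The applicators were last seen seated just before the lid came down, because they are hidden once it is shut.
- **Went less smoothly:**
  - On the first tries the stay's spring pushed the pin back.
  - The lid then sank on its own to about 1.2 rad. I caught it by gripping the pin, raised it to about 1.38 rad, where it rested, and took the handle.
  - At the end of closing, the handle pressed down with about 29 N at the wrist.
- **Disagreed:** The wrist camera placed things 2 to 5 mm further in x than the top camera. I mostly used the top camera, and the grasps fitted that.

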